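# Stow the print-removal scraper kit

## Task

Put the scraper kit away: slide the red catch of the blade holder open, then slide the blue keeper bar fully open, lay every scraper blade on the table flat in a bed of its own with its notch round that bed's pin, then shut the bar fully over the blades and after it the red catch. Every setting block lying about goes down into the storage slot of its own colour (at any time). Leave the finished orange prints where they stand.

Things in the scene. Friction and masses are not known exactly. Their poses are not given: they have to be found in the camera images.
- holder: Fixed aluminium blade holder, three open beds side by side, 56 mm apart. Origin: centre of its underside; x along the beds to the pin end (away from the robot within 0.2 rad), y left. Slab 110 (x) x 172 (y) mm, bed floor 16 mm above the table; black dividers 6 mm high, 52 mm clear between. Blue bar across the pins when shut; grey rails 28 mm high carry bar and catch.
- pin1 (a point): Foot of the brass locating pin of the left (y = +56 mm in the holder's frame) bed, on the bed floor, at x = +35 mm, z = 16 mm in the holder's frame; axes as the holder. Pin 8 mm diameter for 6 mm, then tapering to 3 mm at its top, 10 mm above the bed floor.
- pin2 (a point): Foot of the brass locating pin of the middle (y = 0) bed, on the bed floor, at x = +35 mm, z = 16 mm in the holder's frame; axes as the holder. Pin 8 mm diameter for 6 mm, then tapering to 3 mm at its top, 10 mm above the bed floor.
- pin3 (a point): Foot of the brass locating pin of the right (y = -56 mm) bed, on the bed floor, at x = +35 mm, z = 16 mm in the holder's frame; axes as the holder. Pin 8 mm diameter for 6 mm, then tapering to 3 mm at its top, 10 mm above the bed floor.
- bar (a joint): Blue keeper bar (20 mm wide in x, 212 mm long in y, underside 29 mm and top 37 mm above the table): slides along the holder's +x. 0 = shut, centred over the pins; 0.045 m = fully open. About 2 N of friction, stays where left. It cannot open while the red catch is shut.
- bar_tab (a point): Top centre of the upright tab in the middle of the keeper bar, 69 mm above the table; tab 18 (x) x 14 (y) x 32 mm high above the bar, moves with it, axes as the holder.
- catch (a joint): Red catch behind (+x of) the bar's right end: slides along the holder's -y. 0 = shut (its block stands right behind the bar and stops it), 0.036 m = fully open; clear of the bar beyond about 0.026 m. About 1.5 N of friction, stays where left. Shut the bar before the catch.
- catch_tab (a point): Top centre of the catch's upright tab, 69 mm above the table; tab 14 x 14 mm, 31 mm high above the catch's 9 mm block (so from 38 to 69 mm above the table), moves with the catch, axes as the holder.
- blade1: Flat steel scraper blade lying rib up, 90 (x) x 40 (y) x 4 mm, 90 g; None at the start if absent. Origin: centre of its underside. Open notch 11 mm wide, 16 mm deep in the middle of the +x end (closed end at x = +29 mm). Wooden grip rib x -30 to +16 mm, 12 mm wide, 4 to 26 mm above the underside. Any blade fits any bed; seated, the pin is at about x = +33 to +41 mm in its frame.
- blade2: Flat steel scraper blade lying rib up, 90 (x) x 40 (y) x 4 mm, 90 g; None at the start if absent. Origin: centre of its underside. Open notch 11 mm wide, 16 mm deep in the middle of the +x end (closed end at x = +29 mm). Wooden grip rib x -30 to +16 mm, 12 mm wide, 4 to 26 mm above the underside. Any blade fits any bed; seated, the pin is at about x = +33 to +41 mm in its frame.
- blade3: Flat steel scraper blade lying rib up, 90 (x) x 40 (y) x 4 mm, 90 g; None at the start if absent. Origin: centre of its underside. Open notch 11 mm wide, 16 mm deep in the middle of the +x end (closed end at x = +29 mm). Wooden grip rib x -30 to +16 mm, 12 mm wide, 4 to 26 mm above the underside. Any blade fits any bed; seated, the pin is at about x = +33 to +41 mm in its frame.
- block_blue: Blue setting block with aluminium strip, 72 (x) x 30 (y) x 30 mm, 120 g; origin at its centre, x along its length. May be absent (None at the start).
- block_yellow: Yellow setting block with aluminium strip, 72 (x) x 30 (y) x 30 mm, 120 g; origin at its centre, x along its length. May be absent (None at the start).
- block_green: Green setting block with aluminium strip, 72 (x) x 30 (y) x 30 mm, 120 g; origin at its centre, x along its length. May be absent (None at the start).
- dock_blue: Fixed grey storage slot for the blue block: open tray 90 (x) x 48 (y) x 16 mm outside, 82 x 40 mm inside, its floor, rims and front label blue. Origin: centre of its underside; x along its length.
- dock_blue_floor (a point): Centre of the inner floor of the blue slot, 4 mm above the table; axes as the slot.
- dock_yellow: Fixed grey storage slot for the yellow block: open tray 90 (x) x 48 (y) x 16 mm outside, 82 x 40 mm inside, its floor, rims and front label yellow. Origin: centre of its underside; x along its length.
- dock_yellow_floor (a point): Centre of the inner floor of the yellow slot, 4 mm above the table; axes as the slot.
- dock_green: Fixed grey storage slot for the green block: open tray 90 (x) x 48 (y) x 16 mm outside, 82 x 40 mm inside, its floor, rims and front label green. Origin: centre of its underside; x along its length.
- dock_green_floor (a point): Centre of the inner floor of the green slot, 4 mm above the table; axes as the slot.
- print_cup: Finished orange print, square cup 60 x 60 x 58 mm, bystander; origin: centre of its underside.
- print_bowl: Finished orange print, bowl 90 mm across, 45 mm high, bystander; origin: centre of its underside.
- print_arch: Finished orange print, small arch 92 x 50 x 55 mm, bystander; origin: centre of its underside.
Mind the look-alikes: they are no part of the job. Leave any purple look-alike of the block_blue alone. What is shaped like the block_yellow but pink is not meant.

How it is judged:
By the outcome, as a careful person would: the job done as asked, in the order asked, and still so for the second after the job is handed in, with the robot touching nothing.
Of blade1, blade2, blade3 only 2 to 3 are there at a start; the rules pass over those that are not, and their reading is None.
Of block_blue, block_yellow, block_green only 2 to 3 are there at a start; the rules pass over those that are not, and their reading is None.
At some moment in a run one of block_blue, block_yellow, block_green may be knocked a few centimetres aside while the robot is not near it.
Once in a run the grip may slacken for a moment while it holds something.
It also fails if it takes over 210 s, if anything falls off the work surface, if the arm or the gripper's body presses on something with over 40 N, if the wrist force passes 120 N, or if a joint passes its speed limit or range.

## Robot

A 6-joint arm with a two-finger parallel gripper is mounted at the origin on the work surface. World frame = base frame: x ahead of the robot, y to its left, z up, the work surface at z = 0. Lengths are in m, angles in degrees, forces in N, time in s.
With the tool pointing down it reaches from about 0.35 to 0.975 m from the base axis. Payload 7.1 kg.
Tool frame: the origin (TCP) lies at the very end of the fingers, on their centre line; the grasp point (between the pads) lies 19 mm behind it; z points along the fingers, y is the line along which they close (so a half turn about z gives the same grasp; the last joint's range is limited). The gripper opens to 88 mm and grips with 3 to 60 N. Pads are 20 mm wide; open, the fingers measure 115 mm over their backs; the gripper's body (75 mm by 178 mm) begins 61 mm behind the grasp point.
Start: joints at [70.875, 24.242, 93.386, -0, 62.372, -1.089], TCP at [0.193, 0.594, 0.223] pointing down, gripper open.
Joint ranges: [-172.04, 172.04], [-51.8, 120.97], [4.93, 147.93], [-75.15, 255.16], [6.16, 154.13], [-145.62, 145.62]. Speed limits (degrees/s): [136.94, 136.94, 172.46, 180, 180, 180].

## Interface

Orientations are given as [roll, pitch, yaw] about the fixed x, y, z axes, in that order (R = Rz(yaw) Ry(pitch) Rx(roll)).
In Python, from workcell import sensors, eyes, workorder gives the robot as it stands.
- The arm moves only by the shell command python3 -m pendant 'ROWS' [OPENING] [FORCE]. ROWS is JSON, one flat list of numbers, 6 for each row, row after row: the shift along the world's x, y, z in units of 600 mm (1.0 is 600 mm), then the turn, a rotation vector about the world's x, y, z in units of 30 degrees (1.0 is 30 degrees). A call has exactly 10 rows; each row shifts and turns the commanded pose from where the row before left it; what a row does not reach is not made up. A row lasts 1/10 s, in which the tool goes at most 50 mm and 8.59 degrees, less where a joint would pass 70% of its speed; a pose out of reach is approached as far as the arm can. A call with a number of a shift or a turn outside -1 to 1 is refused whole. A call with a gripper value outside its range is refused whole. OPENING is the opening, from -1 (shut) to 1 (fully open), set as the call begins (- or left out, the last holds). The fingers move at their own pace and stop on an object; FORCE is the grip in N (left out, the last holds). Time passes only in rows, so rows that do not move let the fingers close, or fill a call up. It gives the time, the measured TCP pose, the force, the opening and the grip force at its end, in the units of the state.
- sensors.read_state(): the state, without advancing time (a new reading comes with each control period).
- eyes.get_image(name): name is "scene" or "top" or "wrist"; returns a dict with "pixels" (480x640x3 uint8, red, green, blue), "K" (3x3 intrinsics, pixels), "k1" (the pictures are not rectified: a ray, as slopes to the right and down, at radius r is drawn at 1 + k1 r^2 times it, then the intrinsics apply), "R" (3x3) and "t" (3): a world point X has camera coordinates R X + t. Camera axes: x right, y down, z forward; pixel columns grow to the right and rows downward; lengths in m; the calibration is good to about 2 mm. A picture is of the moment at which its call begins. There is no depth.
- workorder.close_job(): hands the job in; it is judged then, once.
The state is a dict: "clock": time; "qpos": joint angles; "joint_vel": joint speeds; "effort": joint torques, N m; "position": TCP position; "ee_rot": TCP orientation; "contact_force": force on the tool from outside, world axes, zero at the start; "torque": the same for the moment, N m; "gripper_width": finger opening in m; "grip_force": force on a finger pad.
Only numpy, scipy, OpenCV 4.12 (cv2) and the standard library are available. Lean on these libraries where they do the work, as an engineer would, in place of code of your own. Each camera call takes 0.05 s, during which the arm holds its last target. There are 200 camera calls.

## Working session

There is one attempt and no reset: what is moved stays moved. The work goes in short steps, Python scripts to look and compute and a shell command to move; the robot and the scene stay as the last step left them, time stands still between calls to the robot, and variables do not carry over. Pictures are saved under pics/ and viewed, at most 14 in all, crops included, and the job is handed in when it is done.

```bash
ls; mkdir -p pics; python3 - <<'E'
from workcell import sensors, eyes
import cv2
for n in("top","scene"):
    im=eyes.get_image(n); cv2.imwrite(f"pics/{n}0.png",im["pixels"][:,:,::-1])
    print(n,im["K"],im["k1"],im["R"],im["t"])
print(sensors.read_state())
E
```

```text
pics
top [[464.95608488   0.         320.09005317]
 [  0.         464.95608488 241.698114  ]
 [  0.           0.           1.        ]] -0.08610992536831368 [[-3.44112516e-04 -9.99833653e-01  1.82358832e-02]
 [-9.95905383e-01 -1.30589655e-03 -9.03922670e-02]
 [ 9.04010447e-02 -1.81923194e-02 -9.95739268e-01]] [-0.00687071  0.53020083  1.18237074]
scene [[605.68305866   0.         311.34379467]
 [  0.         605.68305866 235.5663309 ]
 [  0.           0.           1.        ]] -0.11401278769072404 [[ 0.52783021  0.84929995 -0.00921246]
 [ 0.66009363 -0.41701791 -0.62479794]
 [-0.53448262  0.32370614 -0.78073214]] [-0.27645895 -0.31902566  1.69270968]
{'clock': 0.1, 'qpos': array([ 7.08731462e+01,  2.42796473e+01,  9.34241514e+01, -8.62650898e-04,
        6.23711707e+01, -1.08767180e+00]), 'joint_vel': array([-0.03119695, -0.18950054, -0.2044001 , -0.05612866, -0.06807865,
        0.10034349]), 'effort': array([-6.18787180e-05, -5.45614707e+01, -2.74323213e+01,  6.45688525e-02,
        1.88411109e-02,  1.67080685e-05]), 'position': array([0.19335839, 0.59384592, 0.22200374]), 'ee_rot': array([-1.79925030e+02, -6.59471116e-04,  1.61961218e+02]), 'contact_force': array([ 0.41814624, -0.16597097, -0.41712386]), 'torque': array([0.02422146, 0.01647783, 0.00390189]), 'grip_force': 0.0, 'gripper_width': 0.08788719575608092}
```

View pics/top0.png

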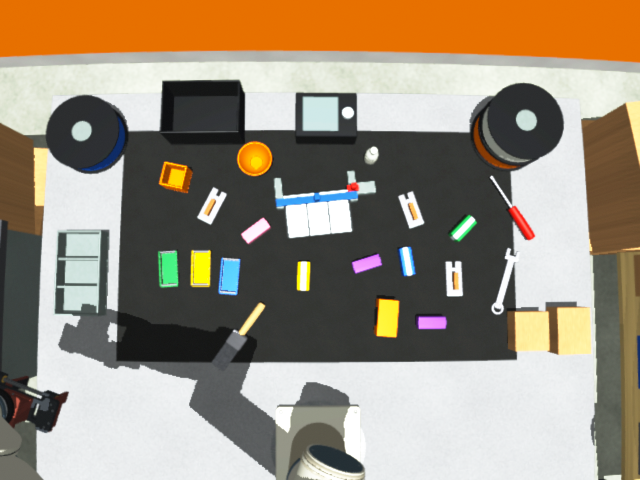

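View pics/scene0.png

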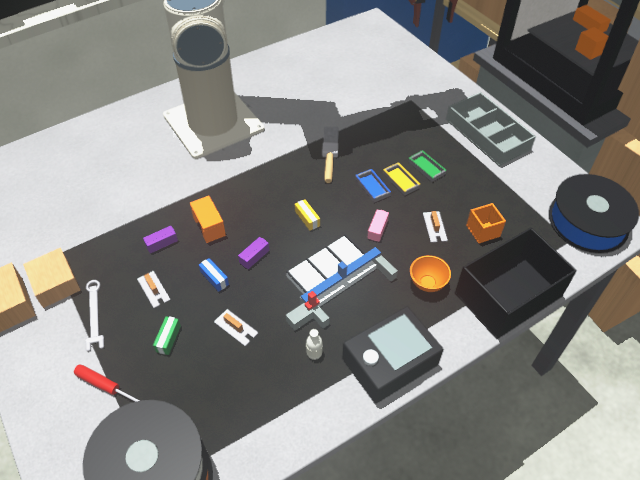

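```bash
cat > h.py <<'E'
import numpy as np, cv2
from workcell import sensors, eyes
def rays(im,uv):
    d=np.array([im["k1"],0,0,0,0.])
    n=cv2.undistortPoints(np.float64(uv).reshape(-1,1,2),im["K"],d).reshape(-1,2)
    return np.c_[n,np.ones(len(n))]@im["R"], -im["R"].T@im["t"]
def plane(im,uv,z):
    D,C=rays(im,uv); return (C+D*((z-C[2])/D[:,2])[:,None])[:,:2]
RNG=dict(blue=((100,110,60),(125,255,255)),yellow=((22,120,90),(34,255,255)),green=((60,100,50),(88,255,255)),
 red=((0,190,100),(6,255,255)),wood=((7,90,90),(20,200,255)),white=((0,0,150),(180,60,255)))
def mask(im,*cs):
    h=cv2.cvtColor(im["pixels"],cv2.COLOR_RGB2HSV); m=0
    for c in cs: m=m|cv2.inRange(h,np.array(RNG[c[0:]][0]),np.array(RNG[c][1]))
    return m
def blobs(im,cs,z,amin,roi=None):
    "rects on plane z: area px, uv, centre, long, short, yaw of long side (deg)"
    m=mask(im,*cs)
    if roi: k=np.zeros_like(m);k[roi[1]:roi[3],roi[0]:roi[2]]=1;m=m*k
    m=cv2.morphologyEx(m,cv2.MORPH_CLOSE,np.ones((3,3)))
    out=[]
    for c in cv2.findContours(m,cv2.RETR_EXTERNAL,cv2.CHAIN_APPROX_NONE)[0]:
        a=cv2.contourArea(c)
        if a<amin: continue
        p=plane(im,c.reshape(-1,2),z); r=cv2.minAreaRect(np.float32(p*1000))
        b=cv2.boxPoints(r); e=[b[1]-b[0],b[2]-b[1]]; e.sort(key=np.linalg.norm)
        y=np.degrees(np.arctan2(e[1][1],e[1][0]))%180
        out.append((a,c.reshape(-1,2).mean(0).round(),np.round(r[0],1),round(np.linalg.norm(e[1]),1),round(np.linalg.norm(e[0]),1),round(y,1)))
    return out
def show(im,name,roi=None,s=1):
    p=im["pixels"][:,:,::-1]
    if roi: p=p[roi[1]:roi[3],roi[0]:roi[2]]
    cv2.imwrite("pics/"+name,cv2.resize(p,None,fx=s,fy=s,interpolation=cv2.INTER_CUBIC))
E
python3 - <<'E'
from h import *
im=eyes.get_image("top")
roi=(125,140,505,355)
for n,cs,z in(("blue",["blue"],.03),("yellow",["yellow"],.03),("green",["green"],.03),("red",["red"],.069),("wood",["wood"],.026),("white",["white"],.004),):
    for b in blobs(im,cs,z,12,roi): print(n,*b)
w=eyes.get_image("wrist"); C=-w["R"].T@w["t"]; s=sensors.read_state(); print("cam",C,s["position"],w["R"],w["K"])
E
```

```text
blue 205.5 [229. 277.] [440.9 227.8] 95.8 52.5 176.3
blue 75.5 [401. 262.] [ 477.8 -216.5] 76.5 12.4 9.4
blue 55.0 [412. 260.] [ 482.6 -244.5] 74.5 7.9 9.7
blue 497.0 [316. 198.] [646.3   4.2] 215.2 27.4 95.9
yellow 640.0 [387. 318.] [ 334.2 -178.5] 92.4 49.2 175.4
yellow 77.0 [308. 276.] [442.6  24.4] 74.5 9.0 177.4
yellow 77.0 [298. 276.] [442.7  50.7] 74.5 9.3 177.8
yellow 669.5 [200. 268.] [461.5 302.6] 93.3 51.9 1.1
yellow 214.5 [175. 178.] [705.3 380.9] 59.5 59.1 168.7
yellow 141.0 [256. 160.] [744.5 162.6] 38.2 35.5 44.9
green 634.0 [168. 268.] [459.2 386.1] 94.5 51.9 3.5
green 73.0 [465. 232.] [ 555.8 -389.4] 80.6 10.7 131.0
green 94.0 [459. 225.] [ 574.2 -371.6] 80.5 10.6 136.0
red 46.0 [352. 187.] [667.9 -85.4] 28.0 15.5 90.3
wood 21.5 [253. 317.] [333.5 168.3] 95.1 22.0 144.6
wood 59.5 [455. 280.] [ 430.3 -358.1] 41.6 10.6 178.7
wood 56.5 [412. 211.] [ 612.2 -249. ] 44.0 12.4 20.8
wood 69.0 [210. 206.] [622.5 282. ] 44.4 13.1 154.7
white 222.0 [500. 294.] [ 392.9 -493.4] 112.8 31.9 157.9
white 486.0 [454. 278.] [ 434.9 -361.5] 92.7 43.3 1.1
white 139.5 [303. 276.] [443.1  
[... 375 characters left out ...]
3 -41.6] 75.3 8.6 96.0
white 485.5 [212. 205.] [628.3 281.6] 91.9 42.9 153.2
white 177.0 [366. 187.] [ 679.2 -129.9] 48.6 32.7 90.4
white 177.5 [289. 192.] [675.8  64. ] 104.2 54.2 90.1
white 41.5 [498. 187.] [ 683.2 -491.8] 69.2 8.7 34.0
white 71.0 [351. 176.] [707.  -90.1] 33.4 19.6 5.8
white 148.0 [372. 155.] [ 768.7 -146. ] 48.6 32.6 153.5
cam [0.13147489 0.61476818 0.38285833] [0.19338446 0.59397532 0.22217869] [[ 3.09752710e-01  9.50816922e-01 -6.63720980e-04]
 [ 9.23060774e-01 -3.00542861e-01  2.40068316e-01]
 [ 2.28061541e-01 -7.49744662e-02 -9.70755769e-01]] [[393.96398211   0.         323.67218599]
 [  0.         393.96398211 237.08894867]
 [  0.           0.           1.        ]]
```

```bash
python3 -m pendant '[0.034,-0.0495,0,0,0,0.04,0.034,-0.0495,0,0,0,0.04,0.034,-0.0495,0,0,0,0.04,0.034,-0.0495,0,0,0,0.04,0.034,-0.0495,0,0,0,0.04,0.034,-0.0495,0,0,0,0.04,0.034,-0.0495,0,0,0,0.04,0.034,-0.0495,0,0,0,0.04,0.034,-0.0495,0,0,0,0.04,0.034,-0.0495,0,0,0,0.04]' 1 20
python3 -m pendant '[0.034,-0.0495,0,0,0,0.04,0.034,-0.0495,0,0,0,0.04,0.034,-0.0495,0,0,0,0.04,0.034,-0.0495,0,0,0,0.04,0.034,-0.0495,0,0,0,0.04,0.034,-0.0495,0,0,0,0.04,0.034,-0.0495,0,0,0,0.04,0.034,-0.0495,0,0,0,0.04,0.034,-0.0495,0,0,0,0.04,0.034,-0.0495,0,0,0,0.04]'
python3 - <<'E'
from h import *
im=eyes.get_image("wrist"); show(im,"w1.png")
for n,cs,z in(("blue",["blue"],.037),("red",["red"],.069),("wood",["wood"],.026),("white",["white"],.016)):
    for b in blobs(im,cs,z,60): print(n,*b)
E
```

```text
clock: 1.2
position: [0.3981, 0.296, 0.2227]
ee_rot: [180.0, 0.0, 174.0]
contact_force: [0.5, -0.5, 0.2]
gripper_width: 0.0878
grip_force: 0.0
clock: 2.2
position: [0.6021, -0.0011, 0.2226]
ee_rot: [180.0, -0.0, -174.0]
contact_force: [0.5, 0.9, 0.0]
gripper_width: 0.0877
grip_force: 0.0
blue 4264.0 [320. 261.] [650.1   3.6] 213.3 31.0 96.0
blue 655.0 [626.  73.] [458.  236.4] 76.0 8.1 175.7
blue 4299.5 [601.  46.] [449.1 210.5] 87.6 43.2 179.7
blue 2327.0 [84. 47.] [ 485.4 -207.7] 71.3 22.8 7.9
blue 789.0 [47. 46.] [ 487.7 -238.1] 69.5 8.1 8.7
wood 3727.0 [467. 429.] [815.5 174.3] 374.9 22.5 95.8
wood 1528.0 [566. 361.] [727.1 257. ] 97.7 43.3 21.2
wood 1773.5 [ 83. 359.] [ 777.6 -225.7] 97.8 43.9 170.7
wood 1202.5 [611. 264.] [621.8 277.1] 48.5 28.3 152.3
wood 1242.5 [ 55. 198.] [ 614.9 -245.8] 45.3 25.7 19.2
white 104.0 [386. 424.] [828.1  92.3] 53.6 5.1 95.9
white 1045.0 [179. 421.] [ 848.8 -134.6] 50.2 43.2 89.5
white 10412.0 [359. 362.] [758.9  46.1] 450.0 31.8 96.0
white 221.0 [227. 308.] [709.  -86.9] 35.1 12.2 2.8
white 493.5 [418. 298.] [679.5 103.6] 54.2 14.2 9.1
white 67.5 [274. 272.] [667.3 -42.6] 70.7 1.0 96.0
white 1034.5 [180. 273.] [ 681.4 -130.5] 48.9 31.2 96.0
white 77.5 [426. 246.] [626.2 101.6] 19.3 5.0 99.3
white 90.0 [219. 246.] [647.1 -97.8] 18.7 6.0 96.0
white 2036.0 [595. 262.] [628.4 271.7] 89.7 41.7 153.4
white 4725.0 [383. 203.] [590.6  54.7] 84.6 52.1 6.2
white 9736.5 [291. 203.] [600.1 -31.4] 108.9 85.6 96.0
white 2326.0 [506. 189.] [563.8 167.3] 73.6 29.7 127.3
white 2603.5 [ 70. 203.] [ 619.9 -241.2] 88.7 42.5 19.0
white 143.5 [589. 113.] [489.5 225.7] 38.7 4.4 87.6
white 134.0 [620.   9.] [403.9 231. ] 34.5 3.4 85.8
white 962.5 [387.  38.] [448.6  38.5] 62.8 12.1 178.3
white 1535.5 [61. 45.] [ 483.4 -239.7] 74.0 15.4 9.4
```

View pics/w1.png

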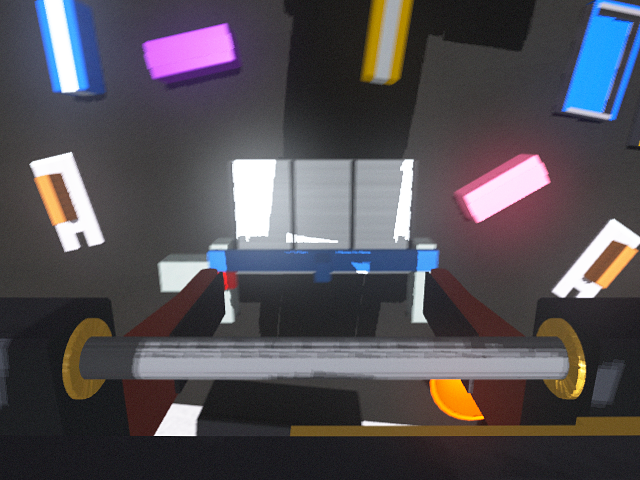

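```bash
python3 - <<'E'
from h import *
a=eyes.get_image("top")["pixels"][165:215,262:392]; b=eyes.get_image("scene")["pixels"][265:335,275:405]; w=eyes.get_image("wrist")["pixels"][225:325,150:280]
f=lambda p:cv2.resize(p,None,fx=6,fy=6,interpolation=cv2.INTER_NEAREST)
o=np.zeros((600,800,3),np.uint8)
A=cv2.resize(a,(780,300));o[:300,:780]=A
B=cv2.resize(b,(390,210));W=cv2.resize(w,(390,300));o[300:510,:390]=B;o[300:600,400:790]=W
cv2.imwrite("pics/c1.png",o[:,:,::-1])
E
```

```text
(no output)
```

View pics/c1.png

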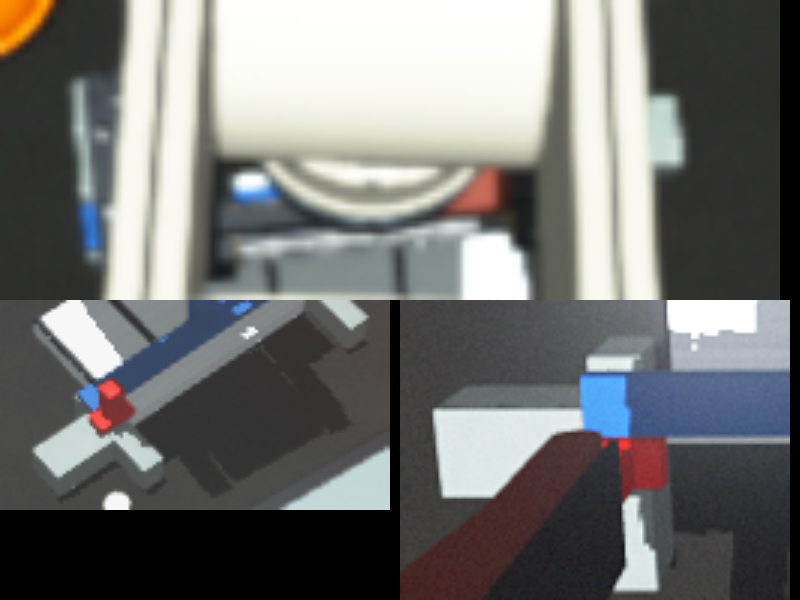

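```bash
python3 - <<'E'
from h import *
s=eyes.get_image("scene"); print(plane(s,[[311,292.3]],.069))
t=eyes.get_image("top"); p=cv2.imread("pics/top0.png")
h=cv2.cvtColor(p,cv2.COLOR_BGR2HSV)
m=cv2.inRange(h,(0,150,80),(8,255,255))|cv2.inRange(h,(172,150,80),(180,255,255)); m[:170]=0;m[205:]=0;m[:,:335]=0;m[:,375:]=0
ys,xs=np.nonzero(m)
for y in range(ys.min(),ys.max()+1): print(y,xs[ys==y],p[y,xs[ys==y],2])
print(plane(t,[[352,185],[352,187]],.069))
E
```

```text
[[ 0.66925239 -0.09050782]]
183 [352 353 354 355] [253 253 253 253]
184 [351 352 353 354 355 356] [243 255 255 255 255 253]
185 [347 348 349 350 351 352 353 354 355 356 357] [233 254 252 231 247 255 255 255 255 254 254]
186 [346 347 348 349 350 351 352 353 354 355 356 357] [106 245 255 255 249 244 255 255 255 255 255 254]
187 [346 347 348 349 350 351 352 353 354 355 356 357] [102 247 255 255 250 223 251 254 254 252 253 254]
188 [346 347 348 349 350 351 352 353 354 355 356 357] [105 248 255 255 251 185 208 226 219 228 252 255]
189 [348 349 350 351 352 353 354 355 356 357] [255 255 253 215 171 168 183 233 254 255]
190 [349 350 351 352 353 354 355 356 357] [255 254 243 218 204 180 187 227 240]
[[ 0.670452   -0.08669303]
 [ 0.66529696 -0.08665193]]
```

```bash
python3 -m pendant '[0.0112,-0.015,-0.0204,0,0,0,0.0112,-0.015,-0.0204,0,0,0,0.0112,-0.015,-0.0204,0,0,0,0.0112,-0.015,-0.0204,0,0,0,0.0112,-0.015,-0.0204,0,0,0,0.0112,-0.015,-0.0204,0,0,0,0.0112,-0.015,-0.0204,0,0,0,0.0112,-0.015,-0.0204,0,0,0,0.0112,-0.015,-0.0204,0,0,0,0.0112,-0.015,-0.0204,0,0,0]' 0.36 20
python3 -m pendant '[0,0,-0.018,0,0,0,0,0,-0.018,0,0,0,0,0,-0.018,0,0,0,0,0,-0.018,0,0,0,0,0,-0.018,0,0,0,0,0,0,0,0,0,0,0,0,0,0,0,0,0,0,0,0,0,0,0,0,0,0,0,0,0,0,0,0,0]'
python3 -m pendant '[0,0,0,0,0,0,0,0,0,0,0,0,0,0,0,0,0,0,0,0,0,0,0,0,0,0,0,0,0,0,0,0,0,0,0,0,0,0,0,0,0,0,0,0,0,0,0,0,0,0,0,0,0,0,0,0,0,0,0,0]' -1 20
```

```text
clock: 3.5
position: [0.6693, -0.0905, 0.0992]
ee_rot: [-180.0, 0.0, -174.0]
contact_force: [-0.8, 0.2, -0.3]
gripper_width: 0.0598
grip_force: 0.0
clock: 4.5
position: [0.669, -0.0898, 0.0468]
ee_rot: [-180.0, 0.1, -174.0]
contact_force: [0.0, -1.4, -0.5]
gripper_width: 0.0597
grip_force: 0.0
clock: 5.5
position: [0.6687, -0.0898, 0.0463]
ee_rot: [-180.0, -0.0, -174.0]
contact_force: [0.8, -0.0, -0.2]
gripper_width: 0.0135
grip_force: 20.0
```

```bash
python3 -m pendant '[0.00065,-0.0062,0,0,0,0,0.00065,-0.0062,0,0,0,0,0.00065,-0.0062,0,0,0,0,0.00065,-0.0062,0,0,0,0,0.00065,-0.0062,0,0,0,0,0.00065,-0.0062,0,0,0,0,0.00065,-0.0062,0,0,0,0,0.00065,-0.0062,0,0,0,0,0.00065,-0.0062,0,0,0,0,0.00065,-0.0062,0,0,0,0]'
python3 -m pendant '[0,0,0,0,0,0,0,0,0,0,0,0,0,0,0,0,0,0,0,0,0.018,0,0,0,0,0,0.018,0,0,0,0,0,0.018,0,0,0,0,0,0.018,0,0,0,0,0,0.018,0,0,0,0,0,0.018,0,0,0,0,0,0,0,0,0]' 0.36
python3 - <<'E'
from h import *
s=eyes.get_image("scene"); show(s,"s2.png",(230,210,430,360),3)
h=cv2.cvtColor(s["pixels"],cv2.COLOR_RGB2HSV)
E
```

```text
clock: 6.5
position: [0.6723, -0.1253, 0.0462]
ee_rot: [179.8, -0.0, -174.1]
contact_force: [-0.5, 20.2, 4.2]
gripper_width: 0.0139
grip_force: 20.0
clock: 7.5
position: [0.6738, -0.1272, 0.1134]
ee_rot: [-179.9, 0.2, -174.0]
contact_force: [-0.3, -1.1, -0.1]
gripper_width: 0.0599
grip_force: 0.0
```

View pics/s2.png

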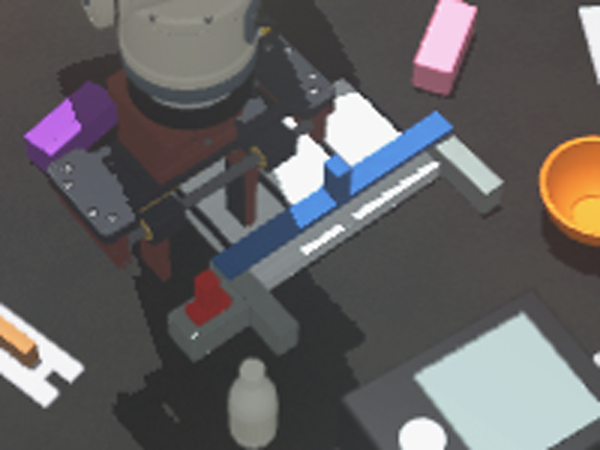

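```bash
python3 - <<'E'
from h import *
s=eyes.get_image("scene"); print(plane(s,[[342.7,265],[311-6,299]],.069))
E
```

```text
[[ 0.64624351  0.00358827]
 [ 0.67663844 -0.10959321]]
```

```bash
python3 -m pendant '[-0.0048,0.0218,0,0,0,0,-0.0048,0.0218,0,0,0,0,-0.0048,0.0218,0,0,0,0,-0.0048,0.0218,0,0,0,0,-0.0048,0.0218,0,0,0,0,-0.0048,0.0218,0,0,0,0,-0.0048,0.0218,0,0,0,0,-0.0048,0.0218,0,0,0,0,-0.0048,0.0218,0,0,0,0,-0.0048,0.0218,0,0,0,0]'
python3 -m pendant '[0,0,-0.016,0,0,0,0,0,-0.016,0,0,0,0,0,-0.016,0,0,0,0,0,-0.016,0,0,0,0,0,-0.016,0,0,0,0,0,-0.016,0,0,0,0,0,-0.016,0,0,0,0,0,0,0,0,0,0,0,0,0,0,0,0,0,0,0,0,0]'
python3 -m pendant '[0,0,0,0,0,0,0,0,0,0,0,0,0,0,0,0,0,0,0,0,0,0,0,0,0,0,0,0,0,0,0,0,0,0,0,0,0,0,0,0,0,0,0,0,0,0,0,0,0,0,0,0,0,0,0,0,0,0,0,0]' -1 20
python3 -m pendant '[0.0076,0.0008,0,0,0,0,0.0076,0.0008,0,0,0,0,0.0076,0.0008,0,0,0,0,0.0076,0.0008,0,0,0,0,0.0076,0.0008,0,0,0,0,0.0076,0.0008,0,0,0,0,0.0076,0.0008,0,0,0,0,0.0076,0.0008,0,0,0,0,0.0076,0.0008,0,0,0,0,0.0076,0.0008,0,0,0,0]'
```

```text
clock: 8.6
position: [0.6435, 0.0049, 0.1111]
ee_rot: [-180.0, 0.0, -174.0]
contact_force: [0.5, -0.5, -0.6]
gripper_width: 0.0597
grip_force: 0.0
clock: 9.6
position: [0.6442, 0.0039, 0.0443]
ee_rot: [-180.0, 0.0, -174.0]
contact_force: [-1.0, 0.2, -0.4]
gripper_width: 0.0601
grip_force: 0.0
clock: 10.6
position: [0.6438, 0.0038, 0.0439]
ee_rot: [-180.0, 0.0, -174.0]
contact_force: [-1.0, -0.6, 0.2]
gripper_width: 0.014
grip_force: 20.0
clock: 11.6
position: [0.6882, 0.0085, 0.0437]
ee_rot: [180.0, -0.2, -174.0]
contact_force: [-15.4, -4.0, 16.3]
gripper_width: 0.0135
grip_force: 20.0
```

```bash
python3 -m pendant '[0,0,0,0,0,0,0,0,0,0,0,0,0,0,0,0,0,0,0,0,0.03,0,0,0,0,0,0.04,0,0,0,-0.03,0,0.04,0,0,0,-0.04,0,0.04,0,0,0,-0.05,0.01,0.04,0,0,0,-0.05,0.01,0.03,0,0,0,0,0,0,0,0,0]' 0.36
python3 - <<'E'
from h import *
im=eyes.get_image("wrist"); show(im,"w2.png")
s=eyes.get_image("top"); 
print(sensors.read_state()["position"])
for n,cs,z in(("white",["white"],.004),("wood",["wood"],.026),("blue",["blue"],.037)):
    for b in blobs(im,cs,z,300): print(n,*b)
E
```

```text
clock: 12.6
position: [0.5858, 0.0213, 0.1796]
ee_rot: [-180.0, 0.2, -174.0]
contact_force: [0.3, -0.8, -0.5]
gripper_width: 0.0597
grip_force: 0.0
[0.58811802 0.02081758 0.17771369]
white 1391.0 [165. 293.] [ 680.1 -114.3] 82.3 53.8 118.3
white 1263.5 [608. 272.] [616.9 286.6] 63.1 37.3 153.2
white 2991.0 [501. 211.] [565.2 174.3] 78.1 30.9 127.1
white 22496.5 [297. 237.] [609.7  -3.9] 178.6 117.4 96.4
white 2346.5 [ 23. 230.] [ 621.3 -246.6] 91.2 41.2 17.9
white 572.5 [ 8. 76.] [ 493.1 -233.5] 54.5 28.2 174.9
white 1347.5 [366.  43.] [445.7  40.2] 64.6 12.8 178.5
wood 5219.5 [424. 429.] [771.1 133.9] 413.5 20.2 95.9
wood 1355.5 [490. 359.] [695.8 181.5] 84.1 27.9 16.8
wood 1354.5 [157. 359.] [ 726.3 -111.1] 83.6 28.5 175.2
wood 958.5 [619. 291.] [617.8 278.9] 37.0 29.8 154.1
wood 836.0 [  8. 224.] [ 613.6 -230.6] 49.3 21.3 174.7
blue 1569.5 [324. 331.] [677.   31.4] 127.9 10.2 96.0
blue 305.0 [630. 101.] [470.7 236.5] 47.2 5.3 175.5
blue 4827.5 [606.  52.] [448.3 210.5] 85.7 37.7 0.1
blue 3544.0 [24. 52.] [ 483.8 -204. ] 69.4 27.2 9.2
```

View pics/w2.png

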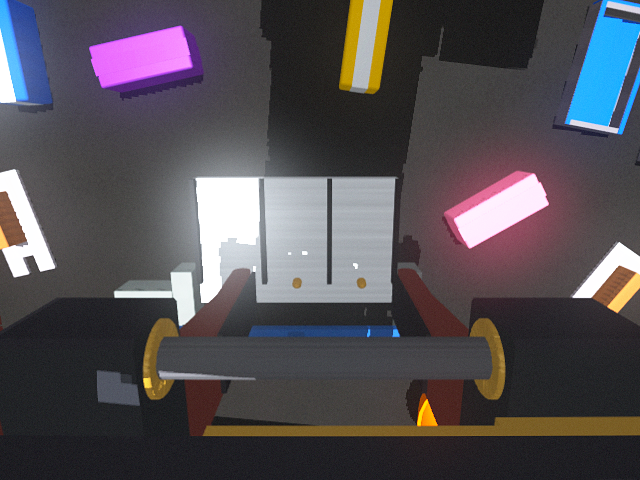

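```bash
python3 - <<'E'
from h import *
im=eyes.get_image("wrist")
h=cv2.cvtColor(im["pixels"],cv2.COLOR_RGB2HSV)
m=cv2.inRange(h,(10,90,60),(30,255,255));m[:270]=0;m[298:]=0;m[:,:275]=0;m[:,385:]=0
n,l,st,c=cv2.connectedComponentsWithStats(m)
for i in range(1,n):
    if st[i,4]>15: print(st[i],c[i],plane(im,[c[i]],.0205),plane(im,[c[i]],.016))
E
```

```text
[293 276   9  10  71] [297.30985915 280.70422535] [[0.64274004 0.00449932]] [[0.64443832 0.00435728]]
[358 276   9  10  76] [362.19736842 280.67105263] [[0.63693851 0.05970791]] [[0.63855463 0.06034767]]
```

```bash
python3 -m pendant '[0.0057,0.044,-0.0097,0,0,-0.109,0.0057,0.044,-0.0097,0,0,-0.109,0.0057,0.044,-0.0097,0,0,-0.109,0.0057,0.044,-0.0097,0,0,-0.109,0.0057,0.044,-0.0097,0,0,-0.109,0.0057,0.044,-0.0097,0,0,-0.109,0.0057,0.044,-0.0097,0,0,-0.109,0.0057,0.044,-0.0097,0,0,-0.109,0.0057,0.044,-0.0097,0,0,-0.109,0.0057,0.044,-0.0097,0,0,-0.109]'
cat >> h.py <<'E'
def look(cs,z,name=None,amin=800):
    im=eyes.get_image("wrist"); s=sensors.read_state(); print("tcp",s["position"].round(4),s["ee_rot"].round(1))
    if name: show(im,name)
    for b in blobs(im,cs,z,amin): print(*b)
    return im
E
python3 - <<'E'
from h import *
look(["white","wood"],.004,"w3.png")
E
```

```text
clock: 13.75
position: [0.6223, 0.2858, 0.1162]
ee_rot: [-180.0, -0.0, 153.1]
contact_force: [0.6, -0.2, 0.1]
gripper_width: 0.0597
grip_force: 0.0
tcp [0.6224 0.2895 0.1155] [179.9  -0.  153. ]
5314.0 [419. 428.] [798.8 286.3] 358.2 24.6 63.1
1859.5 [304. 361.] [703.1 226.4] 66.4 30.5 71.7
1417.5 [157. 359.] [654.  127.6] 72.5 25.3 143.3
1883.0 [491. 337.] [760.2 356.7] 87.0 37.8 149.4
1151.5 [ 12. 303.] [561.6  50.5] 34.8 32.4 93.2
1364.0 [103. 275.] [578.1 128.5] 32.7 28.2 35.8
6246.0 [327. 245.] [630.6 285.6] 90.4 41.6 153.1
1146.5 [259.  43.] [486.1 309.1] 46.7 45.2 177.3
```

View pics/w3.png

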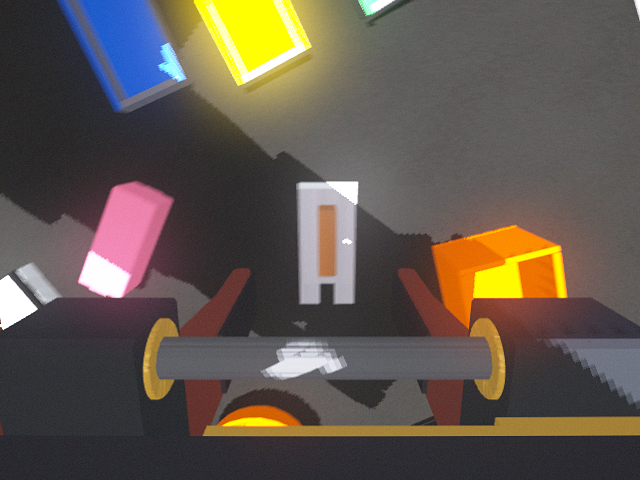

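```bash
python3 - <<'E'
from h import *
im=look(["white","wood"],.004,None,6000)
print(blobs(im,["wood"],.026,300,(280,180,370,300)))
E
```

```text
tcp [0.6221 0.2875 0.1157] [-180.    -0.   153.3]
6311.5 [320. 249.] [630.2 283.3] 89.8 40.5 153.0
[(1192.5, array([320., 244.]), array([622.6, 287. ]), np.float32(48.3), np.float32(11.4), np.float32(153.0))]
```

```bash
python3 -m pendant '[0.0025,-0.0012,-0.0224,0,0,0,0,0,-0.0224,0,0,0,0,0,-0.0224,0,0,0,0,0,-0.0224,0,0,0,0,0,-0.0224,0,0,0,0,0,-0.0224,0,0,0,0,0,-0.0224,0,0,0,0,0,-0.0224,0,0,0,0,0,0,0,0,0,0,0,0,0,0,0]'
python3 -m pendant '[0,0,0,0,0,0,0,0,0,0,0,0,0,0,0,0,0,0,0,0,0,0,0,0,0,0,0,0,0,0,0,0,0,0,0,0,0,0,0,0,0,0,0,0,0,0,0,0,0,0,0,0,0,0,0,0,0,0,0,0]' -1 35
python3 -m pendant '[0,0,0.02,0,0,0,0,0,0.02,0,0,0,0,0,0.02,0,0,0,0,0,0.02,0,0,0,0,0,0.02,0,0,0,0,0,0.02,0,0,0,0,0,0.02,0,0,0,0,0,0.02,0,0,0,0,0,0,0,0,0,0,0,0,0,0,0]'
```

```text
clock: 14.85
position: [0.623, 0.284, 0.0098]
ee_rot: [-180.0, -0.0, 153.3]
contact_force: [0.6, 0.3, -0.7]
gripper_width: 0.0598
grip_force: 0.0
clock: 15.85
position: [0.6232, 0.284, 0.0103]
ee_rot: [180.0, 0.0, 153.3]
contact_force: [0.2, 0.3, 1.9]
gripper_width: 0.0117
grip_force: 35.0
clock: 16.85
position: [0.6231, 0.284, 0.1064]
ee_rot: [180.0, 0.0, 153.3]
contact_force: [-0.5, 1.0, -1.2]
gripper_width: 0.0121
grip_force: 35.0
```

```bash
python3 -m pendant '[-0.005,-0.0382,0,0,0,0.109,-0.005,-0.0382,0,0,0,0.109,-0.005,-0.0382,0,0,0,0.109,-0.005,-0.0382,0,0,0,0.109,-0.005,-0.0382,0,0,0,0.109,-0.005,-0.0382,0,0,0,0.109,-0.005,-0.0382,0,0,0,0.109,-0.005,-0.0382,0,0,0,0.109,-0.005,-0.0382,0,0,0,0.109,-0.005,-0.0382,0,0,0,0.109]'
python3 -m pendant '[0,0,-0.01,0,0,0,0,0,-0.01,0,0,0,0,0,-0.01,0,0,0,0,0,-0.01,0,0,0,0,0,-0.01,0,0,0,0,0,-0.01,0,0,0,0,0,-0.01,0,0,0,0,0,0,0,0,0,0,0,0,0,0,0,0,0,0,0,0,0]'
python3 - <<'E'
from h import *
im=look(["wood"],.0765,"w4.png",300)
E
```

```text
clock: 17.85
position: [0.5923, 0.0538, 0.1053]
ee_rot: [180.0, -0.1, -173.9]
contact_force: [0.2, 0.1, -0.4]
gripper_width: 0.0117
grip_force: 35.0
clock: 18.85
position: [0.5933, 0.0548, 0.0644]
ee_rot: [-180.0, 0.0, -174.0]
contact_force: [0.6, -0.2, -1.1]
gripper_width: 0.0115
grip_force: 35.0
tcp [0.5934 0.0547 0.0645] [-180.    0. -174.]
```

View pics/w4.png

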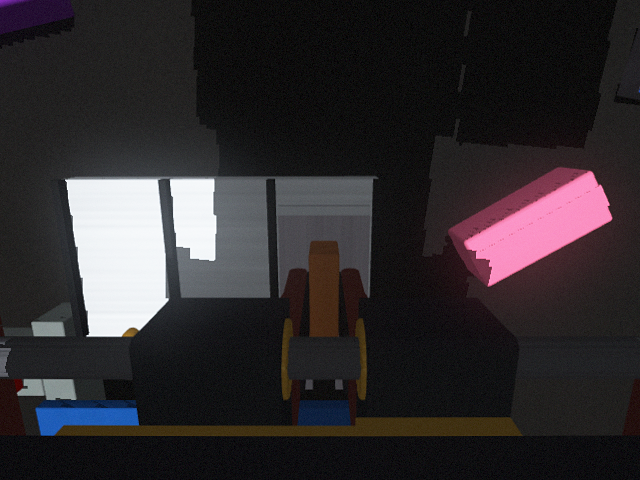

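```bash
python3 - <<'E'
from h import *
im=eyes.get_image("wrist"); s=sensors.read_state();t=s["position"][:2]
a=np.radians(6.0); R=np.array([[np.cos(a),np.sin(a)],[-np.sin(a),np.cos(a)]])
for uv,z in(((323,241.5),.0802),((279,215),.0582),((371,215),.0582)): print(((plane(im,[uv],z)[0]-t)@R.T*1000).round(1))
E
```

```text
[-27.5   0.3]
[-33.5 -18.6]
[-33.5  21. ]
```

```bash
python3 - <<'E'
from h import *
im=eyes.get_image("wrist"); s=sensors.read_state();t=s["position"][:2]
a=np.radians(6.0); R=np.array([[np.cos(a),np.sin(a)],[-np.sin(a),np.cos(a)]])
for uv,z in(((323,241.5),.0582),((323,248),.0802),((310,388),.0582),((338,388),.0582),((310,380),.0582)): print(((plane(im,[uv],z)[0]-t)@R.T*1000).round(1))
show(im,"w4c.png",(220,190,430,420),2.6)
E
```

```text
[-21.7   0.3]
[-24.9   0.3]
[51.4 -6.1]
[51.4  7.4]
[47. -6.]
```

View pics/w4c.png

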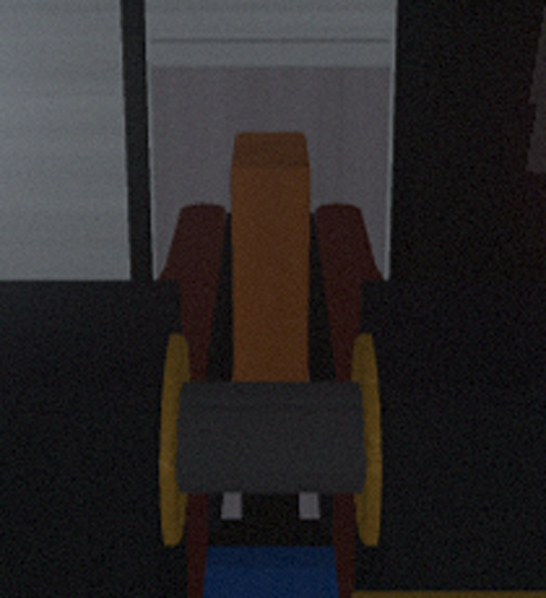

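```bash
python3 -m pendant '[-0.0033,0,-0.0078,0,0,0,0,0,-0.0078,0,0,0,0,0,-0.0078,0,0,0,0,0,-0.0078,0,0,0,0,0,-0.0078,0,0,0,0,0,-0.0078,0,0,0,0,0,-0.0078,0,0,0,0,0,-0.0078,0,0,0,0,0,0,0,0,0,0,0,0,0,0,0]'
```

```text
clock: 20.0
position: [0.5911, 0.0547, 0.0265]
ee_rot: [180.0, -0.0, -174.0]
contact_force: [-0.2, -0.1, -0.6]
gripper_width: 0.0114
grip_force: 35.0
```

```bash
python3 -m pendant '[0,0,-0.001,0,0,0,0,0,0,0,0,0,0,0,0,0,0,0,0,0,0.02,0,0,0,0,0,0.03,0,0,0,0,0,0.04,0,0,0,0,0,0.04,0,0,0,0,0,0.04,0,0,0,0,0,0.04,0,0,0,0,0,0.02,0,0,0]' -0.09
python3 - <<'E'
from h import *
im=eyes.get_image("wrist"); show(im,"w5.png")
print(blobs(im,["wood"],.042,200,(200,150,450,320)),sensors.read_state()["position"])
E
```

```text
clock: 21.0
position: [0.5922, 0.0549, 0.1672]
ee_rot: [-180.0, 0.2, -174.0]
contact_force: [-0.2, -0.1, 0.4]
gripper_width: 0.04
grip_force: 0.0
[(905.5, array([324., 226.]), array([590.3,  55.1]), np.float32(47.2), np.float32(11.3), np.float32(6.2))] [0.59285986 0.05489562 0.16813302]
```

View pics/w5.png

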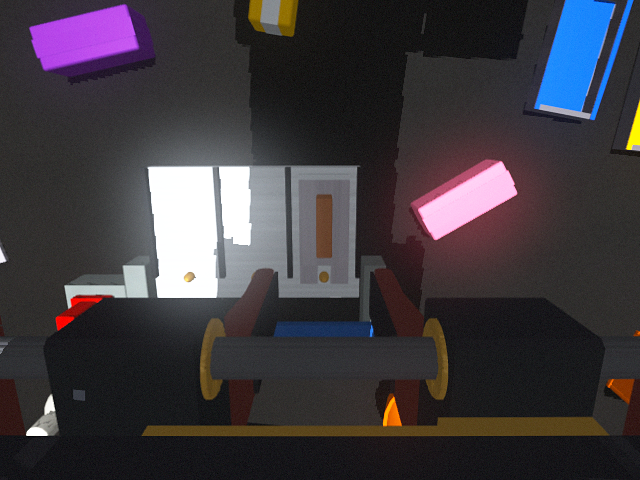

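```bash
python3 -m pendant '[0.0032,-0.0512,-0.0087,0,0,0.043,0.0032,-0.0512,-0.0087,0,0,0.043,0.0032,-0.0512,-0.0087,0,0,0.043,0.0032,-0.0512,-0.0087,0,0,0.043,0.0032,-0.0512,-0.0087,0,0,0.043,0.0032,-0.0512,-0.0087,0,0,0.043,0.0032,-0.0512,-0.0087,0,0,0.043,0.0032,-0.0512,-0.0087,0,0,0.043,0.0032,-0.0512,-0.0087,0,0,0.043,0.0032,-0.0512,-0.0087,0,0,0.043]' 0.36
python3 -m pendant '[0,0,0,0,0,0,0,0,0,0,0,0,0,0,0,0,0,0,0,0,0,0,0,0,0,0,0,0,0,0,0,0,0,0,0,0,0,0,0,0,0,0,0,0,0,0,0,0,0,0,0,0,0,0,0,0,0,0,0,0]'
python3 - <<'E'
from h import *
im=look(["white","wood"],.004,None,3500)
print(blobs(im,["wood"],.026,300,(270,160,380,310)))
E
```

```text
clock: 22.05
position: [0.6097, -0.2535, 0.1108]
ee_rot: [179.9, -0.1, -161.1]
contact_force: [0.8, 0.1, 0.7]
gripper_width: 0.0601
grip_force: 0.0
clock: 23.05
position: [0.6103, -0.2525, 0.1119]
ee_rot: [-180.0, 0.0, -161.1]
contact_force: [-0.1, 0.2, 0.4]
gripper_width: 0.0598
grip_force: 0.0
tcp [ 0.6103 -0.2525  0.1119] [ 180.     0.  -161.1]
5337.0 [424. 429.] [ 733.7 -126.7] 352.8 17.2 108.7
3816.0 [585. 276.] [579.3 -56.6] 69.5 41.5 95.0
6129.5 [324. 254.] [ 620.6 -249. ] 89.0 39.8 18.7
[(1178.5, array([323., 247.]), array([ 612.9, -251. ]), np.float32(47.8), np.float32(11.1), np.float32(18.5))]
```

```bash
python3 -m pendant '[0.0082,0.003,-0.0213,0,0,0,0,0,-0.0213,0,0,0,0,0,-0.0213,0,0,0,0,0,-0.0213,0,0,0,0,0,-0.0213,0,0,0,0,0,-0.0213,0,0,0,0,0,-0.0213,0,0,0,0,0,-0.0213,0,0,0,0,0,0,0,0,0,0,0,0,0,0,0]'
python3 -m pendant '[0,0,0,0,0,0,0,0,0,0,0,0,0,0,0,0,0,0,0,0,0,0,0,0,0,0,0,0,0,0,0,0,0,0,0,0,0,0,0,0,0,0,0,0,0,0,0,0,0,0,0,0,0,0,0,0,0,0,0,0]' -1 35
python3 -m pendant '[0,0,0.02,0,0,0,0,0,0.02,0,0,0,0,0,0.02,0,0,0,0,0,0.02,0,0,0,0,0,0.02,0,0,0,0,0,0.02,0,0,0,0,0,0.02,0,0,0,0,0,0.02,0,0,0,0,0,0,0,0,0,0,0,0,0,0,0]'
```

```text
clock: 24.1
position: [0.6151, -0.2506, 0.0093]
ee_rot: [180.0, -0.0, -161.1]
contact_force: [-0.1, -0.1, 0.4]
gripper_width: 0.0599
grip_force: 0.0
clock: 25.1
position: [0.6153, -0.2507, 0.0098]
ee_rot: [-180.0, 0.0, -161.1]
contact_force: [-1.1, 1.3, 0.6]
gripper_width: 0.0117
grip_force: 35.0
clock: 26.1
position: [0.6153, -0.2507, 0.1059]
ee_rot: [-180.0, 0.0, -161.1]
contact_force: [-0.5, 0.0, -1.7]
gripper_width: 0.0117
grip_force: 35.0
```

```bash
python3 -m pendant '[-0.0017,0.0324,0,0,0,-0.043,-0.0017,0.0324,0,0,0,-0.043,-0.0017,0.0324,0,0,0,-0.043,-0.0017,0.0324,0,0,0,-0.043,-0.0017,0.0324,0,0,0,-0.043,-0.0017,0.0324,0,0,0,-0.043,-0.0017,0.0324,0,0,0,-0.043,-0.0017,0.0324,0,0,0,-0.043,-0.0017,0.0324,0,0,0,-0.043,-0.0017,0.0324,0,0,0,-0.043]'
python3 -m pendant '[0,0,-0.01,0,0,0,0,0,-0.01,0,0,0,0,0,-0.01,0,0,0,0,0,-0.01,0,0,0,0,0,-0.01,0,0,0,0,0,-0.01,0,0,0,0,0,-0.01,0,0,0,0,0,0,0,0,0,0,0,0,0,0,0,0,0,0,0,0,0]'
cat >> h.py <<'E'
def held(psi=6.0,off=.0102):
    "near rib edge (bottom) and plate extents of a held blade relative to TCP, holder axes, mm"
    im=eyes.get_image("wrist"); s=sensors.read_state(); t=s["position"]; a=np.radians(psi)
    R=np.array([[np.cos(a),np.sin(a)],[-np.sin(a),np.cos(a)]])
    print(t.round(4),s["gripper_width"])
    m=mask(im,"wood"); m[:,:290]=0; m[:,360:]=0; m[:200]=0; m[345:]=0
    ys,xs=np.nonzero(m); v=ys.min(); u=xs.mean()
    print("rib row",v,"cols",xs.min(),xs.max(),((plane(im,[(u,v)],t[2]-off+.004)[0]-t[:2])@R.T*1000).round(1))
    g=cv2.cvtColor(im["pixels"],cv2.COLOR_RGB2GRAY); print("col300 rows195-240:",g[195:240,300])
    return im
E
python3 - <<'E'
from h import *
show(held(),"w6.png",(200,170,450,420),2.4)
E
```

```text
clock: 27.1
position: [0.6043, -0.0554, 0.1048]
ee_rot: [180.0, -0.1, -174.1]
contact_force: [0.5, 0.9, -1.2]
gripper_width: 0.0117
grip_force: 35.0
clock: 28.1
position: [0.6053, -0.0562, 0.0639]
ee_rot: [-180.0, 0.0, -174.0]
contact_force: [0.9, 0.6, -0.2]
gripper_width: 0.0118
grip_force: 35.0
[ 0.6053 -0.0562  0.064 ] 0.01175660149296641
rib row 239 cols 290 359 [-22.9   0.8]
col300 rows195-240: [226 221 223 223 224 225 224 211 191 209 217 219 219 221 217 219 220 216
 206 192 189 186 192 189 188 192 190 189 190 188 188 189 189 190 187 190
 190 192 189 186 189 185 191 185 187]
```

View pics/w6.png

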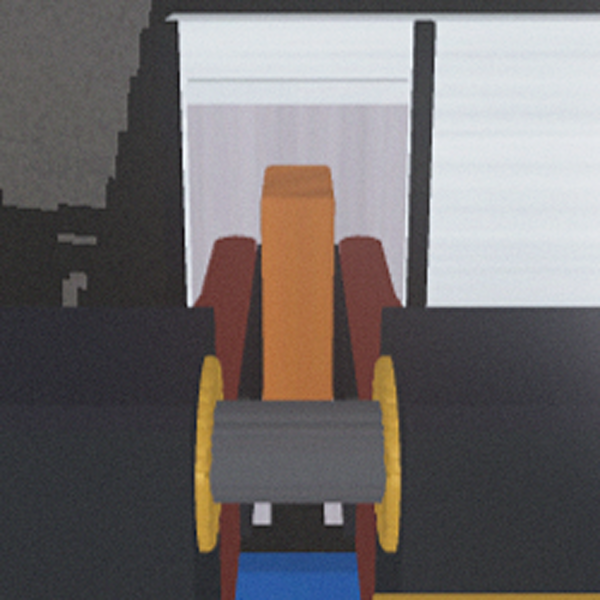

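```bash
python3 -m pendant '[-0.0015,0,-0.0078,0,0,0,0,0,-0.0078,0,0,0,0,0,-0.0078,0,0,0,0,0,-0.0078,0,0,0,0,0,-0.0078,0,0,0,0,0,-0.0078,0,0,0,0,0,-0.0078,0,0,0,0,0,-0.0078,0,0,0,0,0,0,0,0,0,0,0,0,0,0,0]'
```

```text
clock: 29.15
position: [0.6041, -0.0562, 0.026]
ee_rot: [180.0, -0.0, -174.0]
contact_force: [0.7, 0.8, -0.6]
gripper_width: 0.0116
grip_force: 35.0
```

```bash
python3 -m pendant '[0,0,-0.0005,0,0,0,0,0,0,0,0,0,0,0,0,0,0,0,0,0,0.02,0,0,0,0,0,0.03,0,0,0,0,0,0.04,0,0,0,0,0,0.04,0,0,0,0,0,0.04,0,0,0,0,0,0.04,0,0,0,0,0,0.02,0,0,0]' -0.09
python3 - <<'E'
from h import *
im=eyes.get_image("wrist"); show(im,"w7.png",(220,150,440,310),2.5)
print(blobs(im,["wood"],.042,200,(200,150,450,320)),sensors.read_state()["position"])
E
python3 -m pendant '[-0.029,-0.0508,-0.0088,0,0,-0.017,-0.029,-0.0508,-0.0088,0,0,-0.017,-0.029,-0.0508,-0.0088,0,0,-0.017,-0.029,-0.0508,-0.0088,0,0,-0.017,-0.029,-0.0508,-0.0088,0,0,-0.017,-0.029,-0.0508,-0.0088,0,0,-0.017,-0.029,-0.0508,-0.0088,0,0,-0.017,-0.029,-0.0508,-0.0088,0,0,-0.017,-0.029,-0.0508,-0.0088,0,0,-0.017,-0.029,-0.0508,-0.0088,0,0,-0.017]' 0.36
python3 -m pendant '[0,0,0,0,0,0,0,0,0,0,0,0,0,0,0,0,0,0,0,0,0,0,0,0,0,0,0,0,0,0,0,0,0,0,0,0,0,0,0,0,0,0,0,0,0,0,0,0,0,0,0,0,0,0,0,0,0,0,0,0]'
python3 - <<'E'
from h import *
im=look(["white","wood"],.004,None,3500)
print(blobs(im,["wood"],.026,300,(270,160,380,310)))
E
```

```text
clock: 30.15
position: [0.6053, -0.0564, 0.1671]
ee_rot: [-180.0, 0.2, -174.0]
contact_force: [0.3, -0.4, -0.4]
gripper_width: 0.0399
grip_force: 0.0
[(889.0, array([324., 224.]), array([601.8, -55.6]), np.float32(47.1), np.float32(11.1), np.float32(5.7))] [ 0.60584925 -0.05641411  0.16797307]
clock: 31.2
position: [0.4289, -0.3619, 0.1103]
ee_rot: [180.0, -0.0, -179.2]
contact_force: [1.3, -0.8, 1.0]
gripper_width: 0.0597
grip_force: 0.0
clock: 32.2
position: [0.4301, -0.361, 0.1112]
ee_rot: [-180.0, 0.0, -179.1]
contact_force: [-0.7, -0.3, 0.1]
gripper_width: 0.0592
grip_force: 0.0
tcp [ 0.4301 -0.3611  0.1111] [-180.     0.  -179.1]
5473.5 [416. 427.] [ 576.3 -279.5] 350.9 35.2 90.7
3663.0 [321. 223.] [ 426.1 -360.6] 67.9 40.4 0.8
14997.0 [ 40. 223.] [ 433.7 -553.2] 156.1 68.6 169.6
5500.0 [132. 199.] [ 412.8 -490.8] 144.1 31.4 165.6
5703.0 [64. 71.] [ 317.2 -537.5] 71.0 66.4 90.2
[(1190.5, array([324., 241.]), array([ 428.6, -360.6]), np.float32(47.3), np.float32(11.2), np.float32(0.8))]
```

View pics/w7.png

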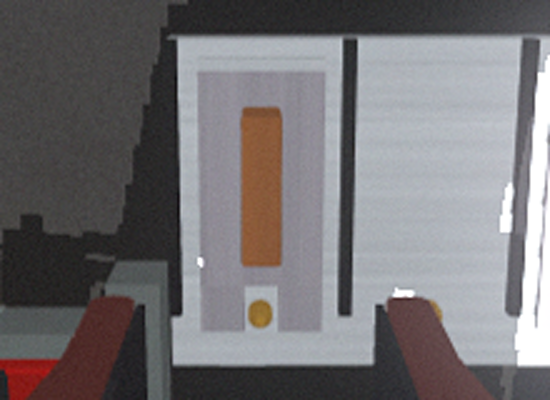

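```bash
python3 -m pendant '[0.0012,0.0008,-0.0211,0,0,0,0,0,-0.0211,0,0,0,0,0,-0.0211,0,0,0,0,0,-0.0211,0,0,0,0,0,-0.0211,0,0,0,0,0,-0.0211,0,0,0,0,0,-0.0211,0,0,0,0,0,-0.0211,0,0,0,0,0,0,0,0,0,0,0,0,0,0,0]'
python3 -m pendant '[0,0,0,0,0,0,0,0,0,0,0,0,0,0,0,0,0,0,0,0,0,0,0,0,0,0,0,0,0,0,0,0,0,0,0,0,0,0,0,0,0,0,0,0,0,0,0,0,0,0,0,0,0,0,0,0,0,0,0,0]' -1 35
python3 -m pendant '[0,0,0.02,0,0,0,0,0,0.02,0,0,0,0,0,0.02,0,0,0,0,0,0.02,0,0,0,0,0,0.02,0,0,0,0,0,0.02,0,0,0,0,0,0.02,0,0,0,0,0,0.02,0,0,0,0,0,0,0,0,0,0,0,0,0,0,0]'
```

```text
clock: 33.25
position: [0.4307, -0.3605, 0.0095]
ee_rot: [180.0, -0.0, -179.1]
contact_force: [-0.4, -0.8, 0.2]
gripper_width: 0.0596
grip_force: 0.0
clock: 34.25
position: [0.4309, -0.3606, 0.0099]
ee_rot: [-180.0, 0.0, -179.1]
contact_force: [-0.6, 0.0, 1.0]
gripper_width: 0.0117
grip_force: 35.0
clock: 35.25
position: [0.4309, -0.3606, 0.1061]
ee_rot: [-180.0, 0.0, -179.1]
contact_force: [0.4, 0.2, -1.4]
gripper_width: 0.0113
grip_force: 35.0
```

```bash
python3 -m pendant '[0.028,0.06,0,0,0,0.017,0.028,0.06,0,0,0,0.017,0.028,0.06,0,0,0,0.017,0.028,0.06,0,0,0,0.017,0.028,0.06,0,0,0,0.017,0.028,0.06,0,0,0,0.017,0.028,0.06,0,0,0,0.017,0.028,0.06,0,0,0,0.017,0.028,0.06,0,0,0,0.017,0.028,0.06,0,0,0,0.017]'
python3 -m pendant '[0,0,-0.01,0,0,0,0,0,-0.01,0,0,0,0,0,-0.01,0,0,0,0,0,-0.01,0,0,0,0,0,-0.01,0,0,0,0,0,-0.01,0,0,0,0,0,-0.01,0,0,0,0,0,0,0,0,0,0,0,0,0,0,0,0,0,0,0,0,0]'
python3 - <<'E'
from h import *
im=held()
E
```

```text
clock: 36.25
position: [0.5988, 0.0011, 0.1049]
ee_rot: [180.0, -0.1, -174.0]
contact_force: [0.5, 0.5, -1.1]
gripper_width: 0.0117
grip_force: 35.0
clock: 37.25
position: [0.5991, -0.0005, 0.0641]
ee_rot: [-180.0, 0.0, -174.0]
contact_force: [-0.8, 0.7, -1.7]
gripper_width: 0.0116
grip_force: 35.0
[ 5.991e-01 -5.000e-04  6.420e-02] 0.011724187292019222
rib row 239 cols 290 359 [-22.9   0.7]
col300 rows195-240: [240 239 241 240 239 241 242 234 223 235 240 240 241 239 241 240 240 239
 232 222 223 222 223 221 220 220 220 223 219 223 219 221 219 221 223 219
 222 222 223 218 218 221 217 218 218]
```

Same grasp as before; lower.

```bash
python3 -m pendant '[-0.0007,0,-0.0078,0,0,0,0,0,-0.0078,0,0,0,0,0,-0.0078,0,0,0,0,0,-0.0078,0,0,0,0,0,-0.0078,0,0,0,0,0,-0.0078,0,0,0,0,0,-0.0078,0,0,0,0,0,-0.0078,0,0,0,0,0,0,0,0,0,0,0,0,0,0,0]'
python3 -m pendant '[0,0,-0.0005,0,0,0,0,0,0,0,0,0,0,0,0,0,0,0,0,0,0.02,0,0,0,0,0,0.03,0,0,0,0,0,0.04,0,0,0,0,0,0.04,0,0,0,0,0,0.04,0,0,0,0,0,0.04,0,0,0,0,0,0.02,0,0,0]' -0.09
python3 - <<'E'
from h import *
im=eyes.get_image("wrist"); show(im,"w8.png",(200,150,460,340),2.5)
print(sensors.read_state()["position"])
E
```

```text
clock: 38.3
position: [0.5984, -0.0006, 0.0263]
ee_rot: [-180.0, -0.0, -174.0]
contact_force: [-0.8, 0.8, -0.5]
gripper_width: 0.0118
grip_force: 35.0
clock: 39.3
position: [0.5996, -0.0006, 0.1672]
ee_rot: [-180.0, 0.2, -174.0]
contact_force: [0.9, -0.2, 0.2]
gripper_width: 0.0401
grip_force: 0.0
[ 6.00188005e-01 -5.77013575e-04  1.68135584e-01]
```

View pics/w8.png

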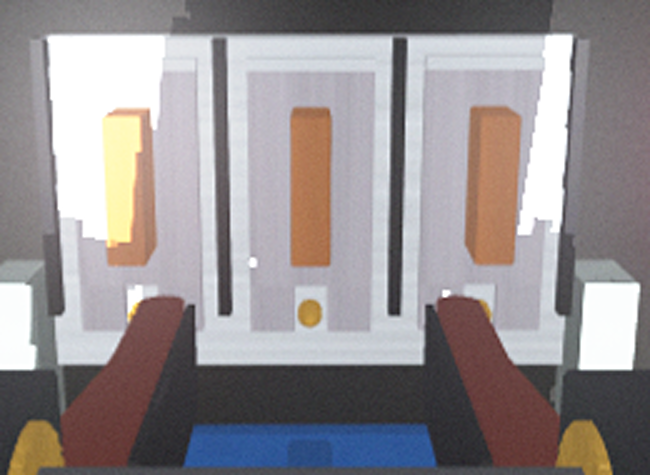

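```bash
python3 -m pendant '[0.0148,0.0015,-0.0113,0,0,0,0.0148,0.0015,-0.0113,0,0,0,0.0148,0.0015,-0.0113,0,0,0,0.0148,0.0015,-0.0113,0,0,0,0.0148,0.0015,-0.0113,0,0,0,0.0148,0.0015,-0.0113,0,0,0,0.0148,0.0015,-0.0113,0,0,0,0.0148,0.0015,-0.0113,0,0,0,0.0148,0.0015,-0.0113,0,0,0,0.0148,0.0015,-0.0113,0,0,0]' 0.36
python3 -m pendant '[0,0,-0.013,0,0,0,0,0,-0.013,0,0,0,0,0,-0.013,0,0,0,0,0,-0.013,0,0,0,0,0,-0.013,0,0,0,0,0,-0.013,0,0,0,0,0,-0.013,0,0,0,0,0,0,0,0,0,0,0,0,0,0,0,0,0,0,0,0,0]'
python3 -m pendant '[0,0,0,0,0,0,0,0,0,0,0,0,0,0,0,0,0,0,0,0,0,0,0,0,0,0,0,0,0,0,0,0,0,0,0,0,0,0,0,0,0,0,0,0,0,0,0,0,0,0,0,0,0,0,0,0,0,0,0,0]' -1 20
python3 -m pendant '[-0.0076,-0.0008,0,0,0,0,-0.0076,-0.0008,0,0,0,0,-0.0076,-0.0008,0,0,0,0,-0.0076,-0.0008,0,0,0,0,-0.0076,-0.0008,0,0,0,0,-0.0076,-0.0008,0,0,0,0,-0.0076,-0.0008,0,0,0,0,-0.0076,-0.0008,0,0,0,0,-0.0076,-0.0008,0,0,0,0,-0.0076,-0.0008,0,0,0,0]'
```

```text
clock: 40.35
position: [0.688, 0.0085, 0.0958]
ee_rot: [-180.0, 0.0, -174.0]
contact_force: [1.3, 0.3, -0.6]
gripper_width: 0.0598
grip_force: 0.0
clock: 41.35
position: [0.6876, 0.0085, 0.0421]
ee_rot: [-180.0, 0.0, -174.0]
contact_force: [1.2, -0.2, 0.6]
gripper_width: 0.0598
grip_force: 0.0
clock: 42.35
position: [0.6872, 0.0084, 0.0417]
ee_rot: [-180.0, -0.0, -174.0]
contact_force: [0.5, -0.6, 0.4]
gripper_width: 0.0141
grip_force: 20.0
clock: 43.35
position: [0.6423, 0.0036, 0.0418]
ee_rot: [-180.0, 0.1, -174.0]
contact_force: [16.8, 2.1, -17.7]
gripper_width: 0.0138
grip_force: 20.0
```

```bash
python3 -m pendant '[0,0,0,0,0,0,0,0,0,0,0,0,0,0,0.03,0,0,0,0,0,0.03,0,0,0,0,0,0.03,0,0,0,0,0,0.03,0,0,0,0.0128,-0.054,0,0,0,0,0.0128,-0.054,0,0,0,0,0.0128,-0.054,0,0,0,0,0.0128,-0.054,0,0,0,0]' 0.36
python3 -m pendant '[0,0,0,0,0,0,0,0,0,0,0,0,0,0,-0.0158,0,0,0,0,0,-0.0158,0,0,0,0,0,-0.0158,0,0,0,0,0,-0.0158,0,0,0,0,0,-0.0158,0,0,0,0,0,-0.0158,0,0,0,0,0,-0.0158,0,0,0,0,0,0,0,0,0]'
python3 -m pendant '[0,0,0,0,0,0,0,0,0,0,0,0,0,0,0,0,0,0,0,0,0,0,0,0,0,0,0,0,0,0,0,0,0,0,0,0,0,0,0,0,0,0,0,0,0,0,0,0,0,0,0,0,0,0,0,0,0,0,0,0]' -1 20
```

```text
clock: 44.35
position: [0.6727, -0.1271, 0.1154]
ee_rot: [-180.0, 0.0, -174.0]
contact_force: [0.2, 0.4, 0.1]
gripper_width: 0.0594
grip_force: 0.0
clock: 45.35
position: [0.6712, -0.1258, 0.0455]
ee_rot: [180.0, -0.1, -174.0]
contact_force: [0.8, -0.1, 0.5]
gripper_width: 0.0595
grip_force: 0.0
clock: 46.35
position: [0.6723, -0.1251, 0.0476]
ee_rot: [179.9, -0.0, -174.0]
contact_force: [-0.4, 5.2, 3.0]
gripper_width: 0.0139
grip_force: 20.0
```

```bash
python3 -m pendant '[-0.00065,0.0062,0,0,0,0,-0.00065,0.0062,0,0,0,0,-0.00065,0.0062,0,0,0,0,-0.00065,0.0062,0,0,0,0,-0.00065,0.0062,0,0,0,0,-0.00065,0.0062,0,0,0,0,-0.00065,0.0062,0,0,0,0,-0.00065,0.0062,0,0,0,0,-0.00065,0.0062,0,0,0,0,-0.00065,0.0062,0,0,0,0]'
```

```text
clock: 47.35
position: [0.6686, -0.0887, 0.0476]
ee_rot: [-180.0, 0.0, -174.0]
contact_force: [-1.0, -18.2, 5.8]
gripper_width: 0.0137
grip_force: 20.0
```

```bash
python3 -m pendant '[0,0,0,0,0,0,0,0,0,0,0,0,0,0,0,0,0,0,0,0,0.03,0,0,0,0,0,0.03,0,0,0,0,0,0.03,0,0,0,0,0,0.03,0,0,0,0,0,0.04,0,0,0,0,0,0.04,0,0,0,0,0,0,0,0,0]' 0.36
python3 - <<'E'
from h import *
s=eyes.get_image("scene")
show(s,"s3.png",(130,180,430,360),2.6)
im=eyes.get_image("top")
roi=(125,200,505,355)
for n,cs,z in(("blue",["blue"],.03),("yellow",["yellow"],.03),("green",["green"],.03),("white",["white"],.03)):
    for b in blobs(im,cs,z,40,roi): print(n,*b)
E
```

```text
clock: 48.35
position: [0.6712, -0.0892, 0.1731]
ee_rot: [-179.9, 0.5, -174.0]
contact_force: [0.3, 0.6, 0.3]
gripper_width: 0.0598
grip_force: 0.0
blue 664.0 [229. 276.] [441.  227.8] 95.9 52.3 176.0
blue 181.5 [300. 202.] [630.7  41.8] 138.0 15.8 90.1
yellow 66.5 [251. 319.] [332.  168.7] 85.6 7.6 143.8
yellow 54.0 [312. 286.] [415.8  14.1] 71.9 7.8 177.0
yellow 639.5 [200. 268.] [461.4 302.2] 92.6 51.8 0.1
green 640.5 [168. 268.] [459.1 386.2] 94.7 52.0 3.5
green 76.5 [466. 232.] [ 557.1 -389.6] 78.8 10.9 132.4
green 91.0 [459. 225.] [ 574.3 -372.8] 78.6 9.3 133.9
white 78.5 [237. 336.] [291.4 202.6] 39.8 21.2 80.9
white 189.0 [500. 295.] [ 394.9 -473.2] 104.2 28.3 171.5
white 122.5 [256. 231.] [556.2 159.4] 62.9 18.8 124.1
white 113.0 [464. 228.] [ 567.7 -383.3] 73.0 11.2 133.8
white 815.0 [301. 218.] [586.1  37.6] 85.6 83.0 95.9
white 14707.0 [374. 283.] [ 441.5 -141. ] 398.5 292.3 179.5
white 54.5 [332. 205.] [624.2 -34.1] 45.2 18.3 148.2
```

View pics/s3.png

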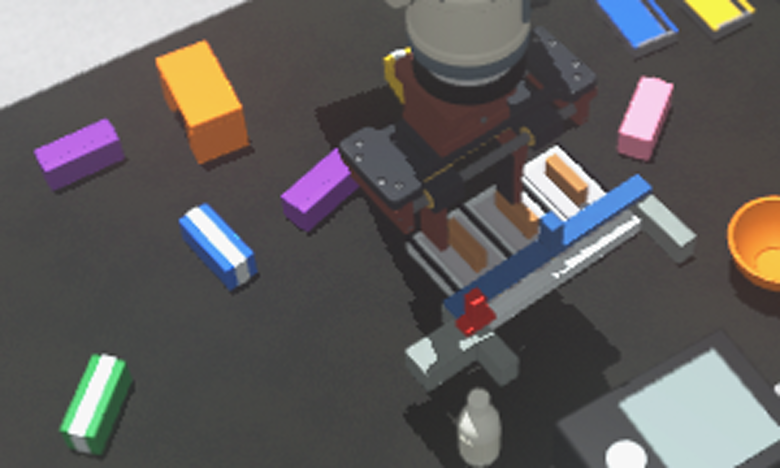

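```bash
python3 -m pendant '[-0.0327,-0.0247,-0.0072,0,0,0.011,-0.0327,-0.0247,-0.0072,0,0,0.011,-0.0327,-0.0247,-0.0072,0,0,0.011,-0.0327,-0.0247,-0.0072,0,0,0.011,-0.0327,-0.0247,-0.0072,0,0,0.011,-0.0327,-0.0247,-0.0072,0,0,0.011,-0.0327,-0.0247,-0.0072,0,0,0.011,-0.0327,-0.0247,-0.0072,0,0,0.011,-0.0327,-0.0247,-0.0072,0,0,0.011,-0.0327,-0.0247,-0.0072,0,0,0.011]' 0.6
python3 -m pendant '[0,0,0,0,0,0,0,0,0,0,0,0,0,0,0,0,0,0,0,0,0,0,0,0,0,0,0,0,0,0,0,0,0,0,0,0,0,0,0,0,0,0,0,0,0,0,0,0,0,0,0,0,0,0,0,0,0,0,0,0]'
cat >> h.py <<'E'
def block(c):
    im=eyes.get_image("wrist"); s=sensors.read_state(); print("tcp",s["position"].round(4),s["ee_rot"].round(1))
    for cs in([c],[c,"white"],["white"]):
        for b in blobs(im,cs,.03,300,(190,60,450,330)): print(cs,*b)
E
python3 -c "
from h import *
block('blue')"
```

```text
clock: 49.45
position: [0.4706, -0.237, 0.1231]
ee_rot: [179.9, -0.1, -170.7]
contact_force: [0.0, 0.3, -0.8]
gripper_width: 0.0701
grip_force: 0.0
clock: 50.45
position: [0.4722, -0.237, 0.1242]
ee_rot: [-180.0, 0.0, -170.7]
contact_force: [-0.4, -0.7, -0.5]
gripper_width: 0.0704
grip_force: 0.0
tcp [ 0.4722 -0.237   0.1242] [-180.     0.  -170.7]
['blue'] 1107.0 [314. 252.] [ 483.6 -240.7] 69.5 8.8 8.7
['blue'] 1309.5 [346. 250.] [ 477.5 -220.3] 74.8 9.3 9.8
['blue', 'white'] 4888.0 [324. 241.] [ 478.5 -235.1] 80.9 39.1 10.3
['blue', 'white'] 2457.5 [370. 107.] [ 385.3 -221.3] 62.9 30.3 27.1
['blue', 'white'] 1085.5 [292.  68.] [ 372.  -272.9] 59.6 13.6 99.2
['white'] 1826.5 [330. 248.] [ 477.8 -231.1] 80.8 12.1 9.2
['white'] 2457.5 [370. 107.] [ 385.3 -221.3] 62.9 30.3 27.1
['white'] 1085.5 [292.  68.] [ 372.  -272.9] 59.6 13.6 99.2
```

```bash
python3 -m pendant '[0.0147,0.0108,-0.0219,0,0,0,0,0,-0.0219,0,0,0,0,0,-0.0219,0,0,0,0,0,-0.0219,0,0,0,0,0,-0.0219,0,0,0,0,0,-0.0219,0,0,0,0,0,-0.0219,0,0,0,0,0,-0.0219,0,0,0,0,0,0,0,0,0,0,0,0,0,0,0]'
python3 -m pendant '[0,0,0,0,0,0,0,0,0,0,0,0,0,0,0,0,0,0,0,0,0,0,0,0,0,0,0,0,0,0,0,0,0,0,0,0,0,0,0,0,0,0,0,0,0,0,0,0,0,0,0,0,0,0,0,0,0,0,0,0]' -1 35
python3 -m pendant '[0,0,0.02,0,0,0,0,0,0.02,0,0,0,0,0,0.02,0,0,0,0,0,0.02,0,0,0,0,0,0.02,0,0,0,0,0,0.02,0,0,0,0,0,0.02,0,0,0,0,0,0.02,0,0,0,0,0,0,0,0,0,0,0,0,0,0,0]'
```

```text
clock: 51.5
position: [0.4809, -0.2304, 0.0187]
ee_rot: [180.0, -0.0, -170.7]
contact_force: [0.1, -0.5, 0.4]
gripper_width: 0.0701
grip_force: 0.0
clock: 52.5
position: [0.4812, -0.2305, 0.0192]
ee_rot: [-180.0, 0.0, -170.7]
contact_force: [-0.6, -0.0, 4.4]
gripper_width: 0.0294
grip_force: 35.0
clock: 53.5
position: [0.4811, -0.2305, 0.1153]
ee_rot: [-180.0, 0.0, -170.7]
contact_force: [-0.5, 0.9, -0.5]
gripper_width: 0.0299
grip_force: 35.0
```

```bash
python3 - <<'E'
from h import *
im=eyes.get_image("top")
for c in("blue","yellow","green"):
    for b in blobs(im,[c],.016,300,(140,235,250,305)): print(c,*b)
for b in blobs(im,["yellow"],.03,20,(270,240,345,310))+blobs(im,["white"],.03,50,(270,240,345,310)): print(*b)
E
```

```text
blue 659.5 [229. 276.] [441.2 230.2] 97.0 53.1 176.2
yellow 669.5 [200. 268.] [462.  305.9] 94.4 52.5 1.1
green 637.0 [168. 268.] [459.6 390.7] 95.6 52.4 3.5
61.0 [320. 286.] [415.8  -7.5] 71.5 7.7 180.0
70.0 [312. 286.] [417.1  14.6] 69.4 8.9 177.0
90.0 [316. 286.] [415.7   3.1] 66.9 11.2 177.0
```

```bash
python3 -m pendant '[-0.0049,0.059,0,0,0,-0.0336,-0.0049,0.059,0,0,0,-0.0336,-0.0049,0.059,0,0,0,-0.0336,-0.0049,0.059,0,0,0,-0.0336,-0.0049,0.059,0,0,0,-0.0336,-0.0049,0.059,0,0,0,-0.0336,-0.0049,0.059,0,0,0,-0.0336,-0.0049,0.059,0,0,0,-0.0336,-0.0049,0.059,0,0,0,-0.0336,-0.0049,0.059,0,0,0,-0.0336]'
python3 -m pendant '[-0.0049,0.059,0,0,0,-0.0336,-0.0049,0.059,0,0,0,-0.0336,-0.0049,0.059,0,0,0,-0.0336,0,0,0,0,0,0,0,0,0,0,0,0,0,0,0,0,0,0,0,0,0,0,0,0,0,0,0,0,0,0,0,0,0,0,0,0,0,0,0,0,0,0]'
cat >> h.py <<'E'
def dock():
    im=eyes.get_image("wrist"); s=sensors.read_state(); print("tcp",s["position"].round(4),s["ee_rot"].round(1),s["gripper_width"])
    for c in("blue","yellow","green"):
        for b in blobs(im,[c],.016,1500): print(c,*b)
E
python3 -c "
from h import *
dock()"
```

```text
clock: 54.55
position: [0.4509, 0.1248, 0.1144]
ee_rot: [-180.0, -0.1, 179.1]
contact_force: [0.8, 0.1, -0.6]
gripper_width: 0.0298
grip_force: 35.0
clock: 55.55
position: [0.443, 0.2293, 0.1151]
ee_rot: [180.0, 0.0, 176.1]
contact_force: [-0.8, 0.5, -0.3]
gripper_width: 0.0299
grip_force: 35.0
tcp [0.443  0.2294 0.1151] [180.    0.  176.1] 0.02957610669876877
blue 6818.0 [325. 239.] [455.9 229. ] 120.2 51.2 176.1
yellow 7926.0 [446. 248.] [454.7 312.7] 83.9 60.6 0.1
yellow 3000.5 [ 14. 226.] [422.3  24.1] 80.2 25.4 164.9
green 6464.0 [566. 233.] [461.3 389.4] 95.8 52.7 4.3
```

```bash
python3 -m pendant '[0,0,-0.0189,0,0,0,0,0,-0.0189,0,0,0,0,0,-0.0189,0,0,0,0,0,-0.0189,0,0,0,0,0,-0.0189,0,0,0,0,0,-0.0189,0,0,0,0,0,-0.0189,0,0,0,0,0,-0.0189,0,0,0,0,0,0,0,0,0,0,0,0,0,0,0]'
```

```text
clock: 56.6
position: [0.4427, 0.2296, 0.0239]
ee_rot: [-180.0, -0.0, 176.2]
contact_force: [0.6, 0.3, -1.9]
gripper_width: 0.0296
grip_force: 35.0
```

```bash
python3 -m pendant '[0,0,-0.0005,0,0,0,0,0,0,0,0,0,0,0,0,0,0,0,0,0,0.02,0,0,0,0,0,0.03,0,0,0,0,0,0.04,0,0,0,0,0,0.04,0,0,0,0,0,0.03,0,0,0,0,0,0.005,0,0,0,0,0,0,0,0,0]' 0
python3 - <<'E'
from h import *
im=eyes.get_image("wrist");print(sensors.read_state()["position"])
for cs in(["blue"],["white"]):
  for z in (.016,.034):
    for b in blobs(im,cs,z,200,(230,120,420,330)): print(cs,z,*b)
E
python3 -m pendant '[-0.0045,-0.0377,0,0,0,0.003,-0.0045,-0.0377,0,0,0,0.003,-0.0045,-0.0377,0,0,0,0.003,-0.0045,-0.0377,0,0,0,0.003,-0.0045,-0.0377,0,0,0,0.003,-0.0045,-0.0377,0,0,0,0.003,-0.0045,-0.0377,0,0,0,0.003,-0.0045,-0.0377,0,0,0,0.003,-0.0045,-0.0377,0,0,0,0.003,-0.0045,-0.0377,0,0,0,0.003]' 0.6
python3 -m pendant '[0,0,0,0,0,0,0,0,0,0,0,0,0,0,0,0,0,0,0,0,0,0,0,0,0,0,0,0,0,0,0,0,0,0,0,0,0,0,0,0,0,0,0,0,0,0,0,0,0,0,0,0,0,0,0,0,0,0,0,0]'
python3 -c "
from h import *
block('yellow')"
```

```text
clock: 57.6
position: [0.4432, 0.2299, 0.1239]
ee_rot: [179.9, 0.1, 176.2]
contact_force: [-1.1, -0.3, 0.5]
gripper_width: 0.0439
grip_force: 0.0
[0.44266885 0.2296354  0.12308063]
['blue'] 0.016 4957.0 [324. 223.] [442.7 231.4] 94.4 47.7 176.1
['blue'] 0.034 4957.0 [324. 223.] [438.4 231.6] 88.0 44.5 176.1
['white'] 0.016 1816.0 [323. 238.] [446.8 230.1] 79.9 12.4 176.4
['white'] 0.034 1816.0 [323. 238.] [442.2 230.4] 74.5 11.6 176.4
clock: 58.65
position: [0.4148, 0.0027, 0.122]
ee_rot: [-180.0, -0.1, 177.1]
contact_force: [-0.2, 0.3, 0.8]
gripper_width: 0.0701
grip_force: 0.0
clock: 59.65
position: [0.4158, 0.0035, 0.123]
ee_rot: [180.0, 0.0, 177.1]
contact_force: [0.0, -0.4, -0.0]
gripper_width: 0.0701
grip_force: 0.0
tcp [0.4159 0.0035 0.123 ] [-180.     0.   177.1]
['yellow'] 1267.5 [340. 239.] [416.6  15.3] 72.8 8.6 177.4
['yellow'] 1260.5 [309. 239.] [415.9  -5.8] 73.5 9.0 176.2
['yellow', 'white'] 1338.0 [340. 239.] [416.6  14.8] 72.8 9.7 177.9
['yellow', 'white'] 1272.5 [309. 239.] [415.9  -5.2] 73.5 9.7 176.8
```

```bash
python3 -m pendant '[0.0005,0.002,-0.0217,0,0,0,0,0,-0.0217,0,0,0,0,0,-0.0217,0,0,0,0,0,-0.0217,0,0,0,0,0,-0.0217,0,0,0,0,0,-0.0217,0,0,0,0,0,-0.0217,0,0,0,0,0,-0.0217,0,0,0,0,0,0,0,0,0,0,0,0,0,0,0]'
python3 -m pendant '[0,0,0,0,0,0,0,0,0,0,0,0,0,0,0,0,0,0,0,0,0,0,0,0,0,0,0,0,0,0,0,0,0,0,0,0,0,0,0,0,0,0,0,0,0,0,0,0,0,0,0,0,0,0,0,0,0,0,0,0]' -1 35
python3 -m pendant '[0,0,0.02,0,0,0,0,0,0.02,0,0,0,0,0,0.02,0,0,0,0,0,0.02,0,0,0,0,0,0.02,0,0,0,0,0,0.02,0,0,0,0,0,0.02,0,0,0,0,0,0.02,0,0,0,0,0,0,0,0,0,0,0,0,0,0,0]'
```

```text
clock: 60.7
position: [0.4161, 0.0047, 0.0189]
ee_rot: [-180.0, -0.0, 177.1]
contact_force: [-0.2, 0.0, -0.2]
gripper_width: 0.07
grip_force: 0.0
clock: 61.7
position: [0.4163, 0.0047, 0.019]
ee_rot: [180.0, 0.0, 177.1]
contact_force: [-1.8, 0.1, 4.9]
gripper_width: 0.0296
grip_force: 35.0
clock: 62.7
position: [0.4161, 0.0047, 0.1151]
ee_rot: [180.0, 0.0, 177.1]
contact_force: [0.0, 0.3, -0.7]
gripper_width: 0.0299
grip_force: 35.0
```

```bash
python3 -m pendant '[0.0079,0.0503,0,0,0,0.0133,0.0079,0.0503,0,0,0,0.0133,0.0079,0.0503,0,0,0,0.0133,0.0079,0.0503,0,0,0,0.0133,0.0079,0.0503,0,0,0,0.0133,0.0079,0.0503,0,0,0,0.0133,0.0079,0.0503,0,0,0,0.0133,0.0079,0.0503,0,0,0,0.0133,0.0079,0.0503,0,0,0,0.0133,0.0079,0.0503,0,0,0,0.0133]'
python3 -m pendant '[0,0,0,0,0,0,0,0,0,0,0,0,0,0,0,0,0,0,0,0,0,0,0,0,0,0,0,0,0,0,0,0,0,0,0,0,0,0,0,0,0,0,0,0,0,0,0,0,0,0,0,0,0,0,0,0,0,0,0,0]'
python3 -c "
from h import *
dock()"
```

```text
clock: 63.7
position: [0.463, 0.3074, 0.1138]
ee_rot: [-179.9, -0.1, -178.9]
contact_force: [0.4, -0.1, -2.4]
gripper_width: 0.0296
grip_force: 35.0
clock: 64.7
position: [0.4635, 0.3065, 0.1149]
ee_rot: [180.0, 0.0, -178.9]
contact_force: [-0.4, 0.2, -1.5]
gripper_width: 0.0296
grip_force: 35.0
tcp [0.4635 0.3066 0.1149] [ 180.    -0.  -178.9] 0.029581464669634763
blue 6863.5 [208. 202.] [443.2 232. ] 93.6 48.0 175.5
yellow 8118.5 [324. 254.] [476.1 307.4] 120.8 51.4 1.0
green 7043.5 [455. 224.] [460.7 391.1] 92.4 49.1 4.2
```

Aligned (yaw 1.0, lateral within 1 mm); lower, release, raise.

```bash
python3 -m pendant '[0,0.001,-0.0189,0,0,0,0,0,-0.0189,0,0,0,0,0,-0.0189,0,0,0,0,0,-0.0189,0,0,0,0,0,-0.0189,0,0,0,0,0,-0.0189,0,0,0,0,0,-0.0189,0,0,0,0,0,-0.0189,0,0,0,0,0,0,0,0,0,0,0,0,0,0,0]'
python3 -m pendant '[0,0,-0.0005,0,0,0,0,0,0,0,0,0,0,0,0,0,0,0,0,0,0.02,0,0,0,0,0,0.03,0,0,0,0,0,0.04,0,0,0,0,0,0.04,0,0,0,0,0,0.03,0,0,0,0,0,0.005,0,0,0,0,0,0,0,0,0]' 0
python3 - <<'E'
from h import *
im=eyes.get_image("wrist");print(sensors.read_state()["position"])
for cs,z in((["yellow"],.016),(["white"],.034)):
    for b in blobs(im,cs,z,200,(230,120,420,330)): print(cs,z,*b)
im=eyes.get_image("top")
for b in blobs(im,["green"],.03,40,(420,200,500,330))+blobs(im,["white"],.03,40,(420,200,485,260)): print(*b)
E
```

```text
clock: 65.75
position: [0.4634, 0.307, 0.0237]
ee_rot: [-180.0, -0.0, -179.0]
contact_force: [-0.1, 0.0, -0.5]
gripper_width: 0.0297
grip_force: 35.0
clock: 66.75
position: [0.4639, 0.3074, 0.1238]
ee_rot: [179.9, 0.1, -178.9]
contact_force: [0.1, -0.5, -0.3]
gripper_width: 0.0439
grip_force: 0.0
[0.46336481 0.30701475 0.12288402]
['yellow'] 0.016 6371.5 [325. 236.] [463.  315.4] 94.4 64.7 179.8
['white'] 0.034 1847.5 [323. 240.] [463.9 307.8] 75.3 12.2 0.8
['white'] 0.034 341.5 [335. 186.] [435.4 306.8] 36.7 33.9 89.5
73.0 [465. 232.] [ 555.8 -389.4] 80.6 10.7 131.0
94.0 [459. 225.] [ 574.2 -371.6] 80.5 10.6 136.0
130.0 [463. 228.] [ 565.9 -382.5] 76.7 14.3 135.3
```

```bash
python3 -m pendant '[0.0086,-0.0574,0,0,0,-0.0767,0.0086,-0.0574,0,0,0,-0.0767,0.0086,-0.0574,0,0,0,-0.0767,0.0086,-0.0574,0,0,0,-0.0767,0.0086,-0.0574,0,0,0,-0.0767,0.0086,-0.0574,0,0,0,-0.0767,0.0086,-0.0574,0,0,0,-0.0767,0.0086,-0.0574,0,0,0,-0.0767,0.0086,-0.0574,0,0,0,-0.0767,0.0086,-0.0574,0,0,0,-0.0767]' 0.6
python3 -m pendant '[0.0086,-0.0574,0,0,0,-0.0767,0.0086,-0.0574,0,0,0,-0.0767,0.0086,-0.0574,0,0,0,-0.0767,0.0086,-0.0574,0,0,0,-0.0767,0.0086,-0.0574,0,0,0,-0.0767,0.0086,-0.0574,0,0,0,-0.0767,0.0086,-0.0574,0,0,0,-0.0767,0.0086,-0.0574,0,0,0,-0.0767,0.0086,-0.0574,0,0,0,-0.0767,0.0086,-0.0574,0,0,0,-0.0767]'
python3 -m pendant '[0,0,0,0,0,0,0,0,0,0,0,0,0,0,0,0,0,0,0,0,0,0,0,0,0,0,0,0,0,0,0,0,0,0,0,0,0,0,0,0,0,0,0,0,0,0,0,0,0,0,0,0,0,0,0,0,0,0,0,0]'
python3 -c "
from h import *
block('green')"
```

```text
clock: 67.85
position: [0.5144, -0.0387, 0.1217]
ee_rot: [-180.0, -0.1, 157.9]
contact_force: [0.4, 0.5, -0.0]
gripper_width: 0.07
grip_force: 0.0
clock: 68.85
position: [0.566, -0.3826, 0.1211]
ee_rot: [-180.0, -0.2, 134.9]
contact_force: [1.0, 1.1, -0.0]
gripper_width: 0.0704
grip_force: 0.0
clock: 69.85
position: [0.5667, -0.3817, 0.1229]
ee_rot: [180.0, 0.0, 135.0]
contact_force: [-0.3, 0.3, 0.4]
gripper_width: 0.0705
grip_force: 0.0
tcp [ 0.5667 -0.3817  0.1229] [-180.    0.  135.]
['green'] 1300.5 [341. 240.] [ 575.5 -373.5] 74.2 8.9 134.7
['green'] 1346.0 [310. 240.] [ 560.6 -388.4] 74.2 8.9 134.8
['green', 'white'] 4612.5 [325. 239.] [ 568.1 -380.9] 74.3 29.9 134.7
['white'] 1697.0 [325. 242.] [ 569.3 -381.9] 71.0 11.3 134.8
```

Block centre about (0.568, -0.381). Grasp.

```bash
python3 -m pendant '[0.0022,0.0013,-0.0217,0,0,0,0,0,-0.0217,0,0,0,0,0,-0.0217,0,0,0,0,0,-0.0217,0,0,0,0,0,-0.0217,0,0,0,0,0,-0.0217,0,0,0,0,0,-0.0217,0,0,0,0,0,-0.0217,0,0,0,0,0,0,0,0,0,0,0,0,0,0,0]'
python3 -m pendant '[0,0,0,0,0,0,0,0,0,0,0,0,0,0,0,0,0,0,0,0,0,0,0,0,0,0,0,0,0,0,0,0,0,0,0,0,0,0,0,0,0,0,0,0,0,0,0,0,0,0,0,0,0,0,0,0,0,0,0,0]' -1 35
python3 -m pendant '[0,0,0.02,0,0,0,0,0,0.02,0,0,0,0,0,0.02,0,0,0,0,0,0.02,0,0,0,0,0,0.02,0,0,0,0,0,0.02,0,0,0,0,0,0.02,0,0,0,0,0,0.02,0,0,0,0,0,0,0,0,0,0,0,0,0,0,0]'
```

```text
clock: 70.9
position: [0.568, -0.3809, 0.0183]
ee_rot: [-180.0, -0.0, 135.0]
contact_force: [-0.3, -0.9, 0.9]
gripper_width: 0.0703
grip_force: 0.0
clock: 71.9
position: [0.5681, -0.381, 0.0189]
ee_rot: [180.0, 0.0, 135.0]
contact_force: [-1.1, 0.7, 2.9]
gripper_width: 0.0295
grip_force: 35.0
clock: 72.9
position: [0.5681, -0.381, 0.115]
ee_rot: [180.0, 0.0, 135.0]
contact_force: [0.2, 0.1, -2.0]
gripper_width: 0.0296
grip_force: 35.0
```

```bash
python3 -m pendant '[-0.0089,0.0643,0,0,0,0.0817,-0.0089,0.0643,0,0,0,0.0817,-0.0089,0.0643,0,0,0,0.0817,-0.0089,0.0643,0,0,0,0.0817,-0.0089,0.0643,0,0,0,0.0817,-0.0089,0.0643,0,0,0,0.0817,-0.0089,0.0643,0,0,0,0.0817,-0.0089,0.0643,0,0,0,0.0817,-0.0089,0.0643,0,0,0,0.0817,-0.0089,0.0643,0,0,0,0.0817]'
python3 -m pendant '[-0.0089,0.0643,0,0,0,0.0817,-0.0089,0.0643,0,0,0,0.0817,-0.0089,0.0643,0,0,0,0.0817,-0.0089,0.0643,0,0,0,0.0817,-0.0089,0.0643,0,0,0,0.0817,-0.0089,0.0643,0,0,0,0.0817,-0.0089,0.0643,0,0,0,0.0817,-0.0089,0.0643,0,0,0,0.0817,-0.0089,0.0643,0,0,0,0.0817,-0.0089,0.0643,0,0,0,0.0817]'
python3 -m pendant '[0,0,0,0,0,0,0,0,0,0,0,0,0,0,0,0,0,0,0,0,0,0,0,0,0,0,0,0,0,0,0,0,0,0,0,0,0,0,0,0,0,0,0,0,0,0,0,0,0,0,0,0,0,0,0,0,0,0,0,0]'
python3 -c "
from h import *
dock()"
```

```text
clock: 73.9
position: [0.5138, 0.0064, 0.1141]
ee_rot: [-180.0, -0.1, 159.6]
contact_force: [0.9, -0.0, -1.2]
gripper_width: 0.0295
grip_force: 35.0
clock: 74.9
position: [0.4604, 0.392, 0.1139]
ee_rot: [-180.0, -0.1, -175.8]
contact_force: [1.4, -0.4, -1.0]
gripper_width: 0.0299
grip_force: 35.0
clock: 75.9
position: [0.4612, 0.3907, 0.1147]
ee_rot: [-180.0, -0.0, -176.0]
contact_force: [0.2, -0.7, -1.8]
gripper_width: 0.0299
grip_force: 35.0
tcp [0.4612 0.3907 0.1147] [-180.    -0.  -175.9] 0.029270890456258452
blue 7680.0 [ 80. 188.] [443.3 233.1] 93.7 56.9 176.1
yellow 6685.5 [198. 228.] [463. 307.] 94.4 48.3 179.2
green 7972.0 [324. 255.] [474.7 392.3] 118.8 51.2 4.0
```

```bash
python3 -m pendant '[0,0.001,-0.0188,0,0,0,0,0,-0.0188,0,0,0,0,0,-0.0188,0,0,0,0,0,-0.0188,0,0,0,0,0,-0.0188,0,0,0,0,0,-0.0188,0,0,0,0,0,-0.0188,0,0,0,0,0,-0.0188,0,0,0,0,0,0,0,0,0,0,0,0,0,0,0]'
python3 -m pendant '[0,0,-0.0005,0,0,0,0,0,0,0,0,0,0,0,0,0,0,0,0,0,0.02,0,0,0,0,0,0.03,0,0,0,0,0,0.04,0,0,0,0,0,0.04,0,0,0,0,0,0.03,0,0,0,0,0,0.03,0,0,0,0,0,0.02,0,0,0]' 0
python3 - <<'E'
from h import *
im=eyes.get_image("wrist");print(sensors.read_state()["position"])
for cs,z in((["green"],.016),(["white"],.034)):
    for b in blobs(im,cs,z,200,(120,100,420,330)): print(cs,z,*b)
im=eyes.get_image("top")
for cs,z in((["blue"],.037),(["red"],.069),(["yellow"],.03)):
    for b in blobs(im,cs,z,20,(130,150,480,310)): print(cs,*b)
for b in blobs(im,["wood"],.042,20,(280,190,360,250)): print("wood",*b)
E
```

```text
clock: 76.95
position: [0.4611, 0.3912, 0.0241]
ee_rot: [-180.0, -0.0, -176.0]
contact_force: [0.6, -1.0, -2.1]
gripper_width: 0.0296
grip_force: 35.0
clock: 77.95
position: [0.4617, 0.3917, 0.1526]
ee_rot: [179.9, 0.1, -175.9]
contact_force: [0.3, 0.2, 0.0]
gripper_width: 0.0438
grip_force: 0.0
[0.46245716 0.3923003  0.15393334]
['green'] 0.016 5064.0 [324. 228.] [462.3 392.2] 94.1 48.2 4.1
['white'] 0.034 1519.0 [323. 230.] [462.3 392. ] 74.1 11.5 3.7
['white'] 0.034 1437.0 [207. 227.] [465.3 307.8] 71.5 11.7 1.0
['white'] 0.034 269.0 [324. 174.] [422.6 389. ] 37.3 9.8 94.0
['blue'] 427.0 [229. 276.] [441.9 226.3] 94.3 50.0 174.8
['blue'] 510.5 [316. 199.] [643.3   4.1] 213.9 25.6 96.1
['red'] 48.5 [351. 187.] [665.3 -84.1] 25.5 15.5 90.3
['yellow'] 157.0 [388. 305.] [ 368.1 -180.8] 46.6 23.0 89.7
['yellow'] 401.5 [199. 269.] [461.4 302.5] 88.2 46.7 1.1
['yellow'] 213.5 [175. 178.] [705.3 380.9] 59.5 59.1 168.7
['yellow'] 129.5 [256. 160.] [742.5 160.6] 43.2 29.0 1.0
wood 35.5 [297. 219.] [588.4  53.4] 44.6 8.7 5.9
wood 37.5 [318. 216.] [594.9  -1.1] 42.2 9.1 5.2
wood 43.0 [339. 214.] [600.2 -55. ] 42.4 9.1 6.0
```

```bash
python3 -c "
from workcell import workorder
print(workorder.close_job())"
```

```text
the job is handed in; nothing more can be done
None
```

The job is handed in at about 78 s of the 210 s allowed: all three blades are seated on their pins, the bar and then the red catch are shut, and the blue, yellow and green blocks are in their own slots; I left the orange prints and the look-alikes alone, and no verdict came back from the judge.

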